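# Put two brown eggs on in the egg steamer

## Task

Put the two brown eggs on to steam: lift the clear dome off the egg cooker and stand it on the cork mat, seat the brown eggs one by one in two of the cooker's egg cups, upright and blunt end up as they stand in the rack, put the dome back squarely on the cooker, and last of all switch the cooker on with its red rocker. Lower the eggs and the dome into place rather than dropping them, and leave the white eggs, the bottle, the salt shaker and the spoon where they are.

Things in the scene. Friction and masses are not known exactly. Their poses are not given: they have to be found in the camera images.
- cooker: cream egg steamer, fixed, water already in. Round base 180 mm across, origin under its centre. A nose 62 mm wide, 40 mm high, with the red rocker, reaches 155 mm from the centre along its own -x. The dome's rim rests on a flat ledge at 50 mm height; inside it a steel tray with sloping sides (radius 74 mm at the ledge, 69 at the top) rises to 60 mm and carries three grey egg cups.
- dome_ledge (a point): centre of the ledge circle, 50 mm above the cooker's underside: the dome's origin is here when the dome is home.
- dome: clear plastic dome lid, 158 mm across, 92 mm high, wall 3.5 mm (inside 151 mm across, 88 mm high), about 220 g, at first on the cooker. Origin at the centre of its rim plane, z up. On top a black round knob, 28 mm across, from 106 to 122 mm above the rim plane (a slimmer neck below it), its top at 126 mm.
- cork_mat: round cork mat, 196 mm across, 5 mm thick, fixed; origin at the centre of its underside. Lies on one side of the cooker, left or right, the egg rack on the other.
- egg_rack: dark wooden egg rack, 240 x 72 mm, fixed, its top 32 mm above the counter; origin under its centre, x along its length. Four 30 mm holes in a row along x, 57 mm apart, hold two brown and two white eggs in any order. The gaps between eggs are narrow: only a grip across the row (along the rack's y) has room for the fingers.
- rocker (a joint): red rocker switch on the nose, 36 x 24 mm: 0 is off (outer end, away from the dome, raised), 0.34 rad is fully on (outer end pressed down). It stays where it is left. About 3 N down on the outer end moves it; the marked point sinks about 4 mm.
- rocker_on (a point): point to press, on the rocker's upper face near its outer (raised) end, marked by a white dot, 12 mm outwards of the pivot; about 52 mm above the counter when off. It moves with the rocker.
- egg_cup0 (a point): centre of the mouth of one of the cooker's three egg cups (level with its rim, 72 mm above the cooker's underside). The cups are round and flared, 32 mm wide inside the mouth, 12 mm high, 40 mm from the cooker's centre and 69 mm from each other; any cup will do.
- egg_cup1 (a point): centre of the mouth of one of the cooker's three egg cups (level with its rim, 72 mm above the cooker's underside). The cups are round and flared, 32 mm wide inside the mouth, 12 mm high, 40 mm from the cooker's centre and 69 mm from each other; any cup will do.
- egg_cup2 (a point): centre of the mouth of one of the cooker's three egg cups (level with its rim, 72 mm above the cooker's underside). The cups are round and flared, 32 mm wide inside the mouth, 12 mm high, 40 mm from the cooker's centre and 69 mm from each other; any cup will do.
- brown_egg1: brown hen's egg, 57 mm long, 44 mm across at its widest, about 62 g, standing upright with the pointed end down. Origin at the pointed tip, z along the egg towards the blunt end; widest 32 mm above the tip. In a rack hole or an egg cup the tip stands about 8.5 mm below the rim of the hole or cup. To be cooked as it stands, blunt end up.
- brown_egg2: brown hen's egg, 57 mm long, 44 mm across at its widest, about 62 g, standing upright with the pointed end down. Origin at the pointed tip, z along the egg towards the blunt end; widest 32 mm above the tip. In a rack hole or an egg cup the tip stands about 8.5 mm below the rim of the hole or cup. To be cooked as it stands, blunt end up.
- white_egg1: off-white egg of the same size as the brown ones, standing in the rack; to be left there. Origin at its pointed tip.
- white_egg2: off-white egg of the same size as the brown ones, standing in the rack; to be left there. Origin at its pointed tip.
- bottle: empty clear plastic bottle with white flip cap, 66 mm across, 200 mm high; to be left alone. Origin at the centre of its underside.
- salt_shaker: white ceramic salt shaker, 44 mm across, 71 mm high; to be left alone. Origin at the centre of its underside.
- teaspoon: steel measuring spoon lying down, 140 mm long; to be left alone. Origin under its middle, x along it.
There are look-alikes about, which are no part of the job. Leave any yellow look-alike of the brown_egg1 alone. What is shaped like the dome but purple is not meant.

How it is judged:
By the outcome, as a careful person would: the job done as asked, in the order asked, and still so for the second after the job is handed in, with the robot touching nothing.
It also fails if it takes over 72 s, if anything falls off the work surface, if the arm or the gripper's body presses on something with over 40 N, if the wrist force passes 120 N, or if a joint passes its speed limit or range.

## Robot

A 6-joint arm with a two-finger parallel gripper is mounted at the origin on the work surface. World frame = base frame: x ahead of the robot, y to its left, z up, the work surface at z = 0. Lengths are in m, angles in rad, forces in N, time in s.
With the tool pointing down it reaches from about 0.375 to 0.925 m from the base axis. Payload 5.7 kg.
Tool frame: the origin (TCP) lies between the finger pads; the fingertips stand 14 mm ahead of it and the grasp point (between the pads) lies 5 mm behind it; z points along the fingers, y is the direction in which the jaws open and shut (so a half turn about z gives the same grasp; the last joint's range is limited). The gripper opens to 88 mm and grips with 3 to 60 N. Pads are 20 mm wide; open, the fingers measure 115 mm over their backs; the gripper's body (75 mm by 178 mm) begins 61 mm behind the grasp point.
Start: joints at [-1.229, 0.359, 1.51, -0, 1.272, -0.115], TCP at [0.265, -0.538, 0.237] pointing down, gripper open.
Joint ranges: [-2.97, 2.97], [-1.01, 2.36], [0.21, 2.38], [-0.96, 4.11], [0.2, 2.71], [-2.98, 2.98]. Speed limits (rad/s): [2.39, 2.39, 3.14, 3.14, 3.14, 3.14].

## Interface

Orientations are given as a 3x3 rotation matrix whose columns are the frame's x, y, z axes.
In Python, from cell import bot gives the robot as it stands.
- The arm moves only by the tool play_rows, never from a script. Its argument "motion" is a list of rows, each an object of numbers: "tx", "ty", "tz": the shift along the tool's x, y, z in cm; "wx", "wy", "wz": the turn, a rotation vector about the tool's x, y, z in rad; "grip": the opening, from 0 (shut) to 1 (fully open). In form: [{"tx": .., "ty": .., "tz": .., "wx": .., "wy": .., "wz": .., "grip": ..}, ...]. A call has 1 to 5 rows; each row shifts and turns the commanded pose from where the row before left it, along the tool's axes as they then stand; what a row does not reach is not made up. A row lasts 1/8 s, in which the tool goes at most 62.5 mm and 10.7 degrees, less where a joint would pass 70% of its speed; a pose out of reach is approached as far as the arm can. A call with a gripper value outside its range is refused whole. The fingers move at their own pace and stop on an object; the grip force is fixed at half the most. Time passes only in rows, so rows that do not move let the fingers close. It gives the time, the measured TCP pose, the force and the opening at its end, in the units of the state.
- bot.read_state(): the state, without advancing time (a new reading comes with each control period).
- bot.camera(name): name is "scene" or "top" or "wrist"; returns the picture (420x560x3 uint8, red, green, blue); there is no depth.
- bot.camera_info(name): a dict with "vfov" (degrees; the focal length in pixels is half the picture's height over the tangent of half this angle, whatever the lens; pixels are square), "cx", "cy" (the principal point, pixels), "k1" (the pictures are not rectified: a ray, as slopes to the right and down, at radius r is drawn at 1 + k1 r^2 times it, then the intrinsics apply), "xyz" and "attitude" of the camera in the world. Camera axes: x right, y down, z forward; pixel columns grow to the right and rows downward; lengths in m; the calibration is good to about 2 mm. A picture is of the moment at which its call begins: read the wrist's pose just before it. camera_info takes no time and is no camera call; for the wrist camera it gives the pose at the moment of the call.
- bot.job_done(): hands the job in, once; it reports no verdict.
The state is a dict: "time": time; "qpos": joint angles; "dq": joint speeds; "effort": joint torques, N m; "tool_pos": TCP position; "tcp_rot": TCP orientation; "force": force on the tool from outside, world axes, zero at the start; "wrist_torque": the same for the moment, N m; "width": opening from 0.0 (shut) to 1.0 (fully open).
Only numpy, scipy, OpenCV 4.12 (cv2) and the standard library are available. Lean on these libraries where they do the work, as an engineer would, in place of code of your own. Each camera call takes 0.05 s, during which the arm holds its last target. There are 200 camera calls.

## Working session

There is one attempt and no reset: what is moved stays moved. The work goes in short steps, Python scripts to look and compute and a tool call to move; the robot and the scene stay as the last step left them, time stands still between calls to the robot, and variables do not carry over. Pictures are saved under pics/ and viewed, about 8 in all and at most 12, crops included, and the job is handed in when it is done.

Besides the shell and the picture viewer there is one more tool, called as name(argument=value, ...) on one line, values as JSON. play_rows: Moves the arm, as the interface text tells. Its arguments: {"type":"object","properties":{"motion":{"type":"array"}},"required":["motion"]}

```bash
ls; mkdir -p pics; python3 - <<'E'
from cell import bot
import cv2
for n in("scene","top"):
    cv2.imwrite(f"pics/{n}0.png",bot.camera(n)[:,:,::-1]); print(n,bot.camera_info(n))
print(bot.camera_info("wrist"));print(bot.read_state())
E
```

```text
pics
scene {'vfov': 49.896481954034165, 'cx': 273.85237971717333, 'cy': 204.59110997466192, 'k1': 0.02500719867362801, 'xyz': array([ 1.38482182, -0.01711075,  0.88026263]), 'attitude': array([[ 0.0193594 ,  0.69235169, -0.72130046],
       [ 0.99975951, -0.00597157,  0.02110122],
       [ 0.01030217, -0.7215355 , -0.69230079]])}
top {'vfov': 43.29680824874435, 'cx': 282.33701998665754, 'cy': 211.80805498624878, 'k1': -0.05522659681950882, 'xyz': array([0.40168137, 0.02089129, 1.19621944]), 'attitude': array([[-0.00492554, -0.99128781,  0.13162147],
       [-0.99985766,  0.00275805, -0.01664487],
       [ 0.01613684, -0.13168472, -0.9911603 ]])}
{'vfov': 63.52251710338427, 'cx': 283.9598663844592, 'cy': 208.84446537932376, 'k1': -0.060120458356408835, 'xyz': array([ 0.33012296, -0.50654269,  0.38431602]), 'attitude': array([[ 0.44225285, -0.86453168, -0.23874127],
       [-0.89688542, -0.42718319, -0.1145036 ],
       [-0.00299426,  0.26476311, -0.96430884]])}
{'time': 0.1, 'qpos': array([-1.22913200e+00,  3.59401303e-01,  1.51133854e+00, -3.40303807e-05,
        1.27247730e+00, -1.15096179e-01]), 'dq': array([-1.69646109e-03, -4.23402929e-04, -2.49900088e-03, -4.26897913e-04,
        1.90294122e-03, -8.48666484e-05]), 'effort': array([ 3.15349216e-04, -5.16352987e+01, -2.71405542e+01,  6.74991170e-02,
        2.76185456e-02, -6.08906862e-05]), 'tool_pos': array([ 0.26440688, -0.53792749,  0.23590702]), 'tcp_rot': array([[ 8.97481581e-01,  4.41051564e-01, -5.74942432e-04],
       [ 4.41051911e-01, -8.97480307e-01,  1.51969508e-03],
       [ 1.54264380e-04, -1.61747780e-03, -9.99998680e-01]]), 'force': array([0.23484027, 0.1787939 , 0.08901087]), 'wrist_torque': array([-0.00221951, -0.00346668,  0.0068543 ]), 'width': 1.0003153153768571}
```

View pics/top0.png

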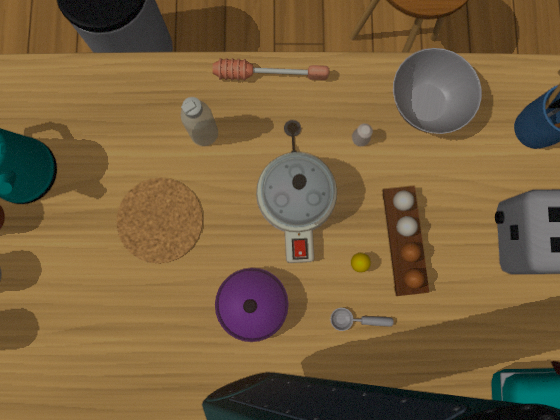

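View pics/scene0.png

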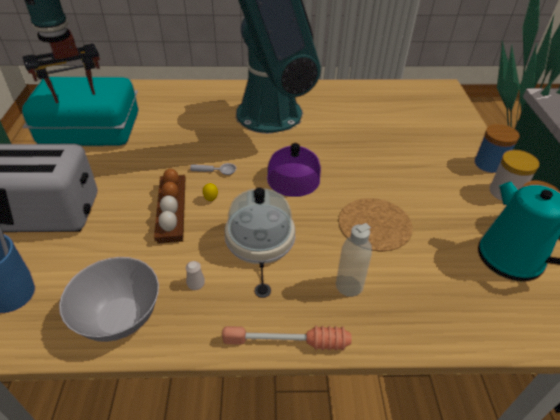

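The top view shows the cooker at about (297,190), with the nose towards the robot and the rocker at (299,247). The mat is on the left at (160,220). The rack is on the right: white eggs at (403,201) and (407,226), brown eggs at (411,252) and (414,279). The purple dome at (251,304) and the yellow egg at (361,262) are the look-alikes. Next I'll measure precisely.

```bash
cat > h.py <<'E'
import numpy as np, cv2
from cell import bot
def K(i):
    f=210/np.tan(np.radians(i['vfov'])/2); return f
def ray(i,u,v):
    f=K(i); d=np.array([(u-i['cx'])/f,(v-i['cy'])/f]); s=d.copy()
    for _ in range(20): s=d/(1+i['k1']*(s@s))
    return i['attitude']@np.array([s[0],s[1],1])
def at(i,u,v,z):
    r=ray(i,u,v); return i['xyz']+r*(z-i['xyz'][2])/r[2]
def proj(i,P):
    c=i['attitude'].T@(np.asarray(P,float)-i['xyz']); s=c[:2]/c[2]; return s*(1+i['k1']*(s@s))*K(i)+[i['cx'],i['cy']]
def tri(pairs):
    A=np.zeros((3,3));b=np.zeros(3)
    for i,u,v in pairs:
        r=ray(i,u,v);r/=np.linalg.norm(r);M=np.eye(3)-np.outer(r,r);A+=M;b+=M@i['xyz']
    return np.linalg.solve(A,b)
def snap(n,name):
    i=bot.camera_info(n); p=bot.camera(n)[:,:,::-1].copy(); cv2.imwrite(f'pics/{name}.png',p); return i,p
E
python3 - <<'E'
from h import *
im=cv2.imread('pics/top0.png');s=cv2.imread('pics/scene0.png')
it=bot.camera_info('top');isc=bot.camera_info('scene')
h=cv2.cvtColor(im,cv2.COLOR_BGR2HSV)
def blobs(n,m,z,mn=40):
    k,_,st,c=cv2.connectedComponentsWithStats(m.astype('uint8'))
    for a,b in zip(st[1:],c[1:]):
        if a[4]>=mn: print(n,a,b.round(1),at(it,*b,z).round(4))
H,S,V=h[...,0],h[...,1],h[...,2]
for (u,v) in [(411,252),(414,279),(403,201),(397,265),(300,247),(299,182),(160,220)]: print(u,v,h[v,u])
win=np.zeros(H.shape,bool);win[140:340,110:440]=1
blobs('red',win&((H<5)|(H>175))&(S>190)&(V>120),.048)
blobs('black',win&(V<35),.172,20)
blobs('white',win&(S<40)&(V>150),.055)
a=cv2.resize(im[150:310,250:440],None,fx=4,fy=4,interpolation=cv2.INTER_CUBIC)[:600]
cv2.imwrite('pics/c1.png',a)
E
```

```text
411 252 [ 13 175 144]
414 279 [ 13 160 148]
403 201 [ 23   6 159]
397 265 [ 12 186  78]
300 247 [  5 232 142]
299 182 [21 71 47]
160 220 [ 15 142 147]
red [295 240  11  16 112] [299.6 247.2] [ 0.4765 -0.0354  0.048 ]
white [258 174  57  56 225] [275.3 211.7] [0.5535 0.017  0.055 ]
white [397 195  13  12 111] [402.8 200.3] [ 0.5779 -0.2631  0.055 ]
white [401 221  12  12 112] [406.4 226.5] [ 0.5201 -0.269   0.055 ]
white [286 232  25  28 249] [296.1 242.3] [ 0.4867 -0.0278  0.055 ]
```

View pics/c1.png

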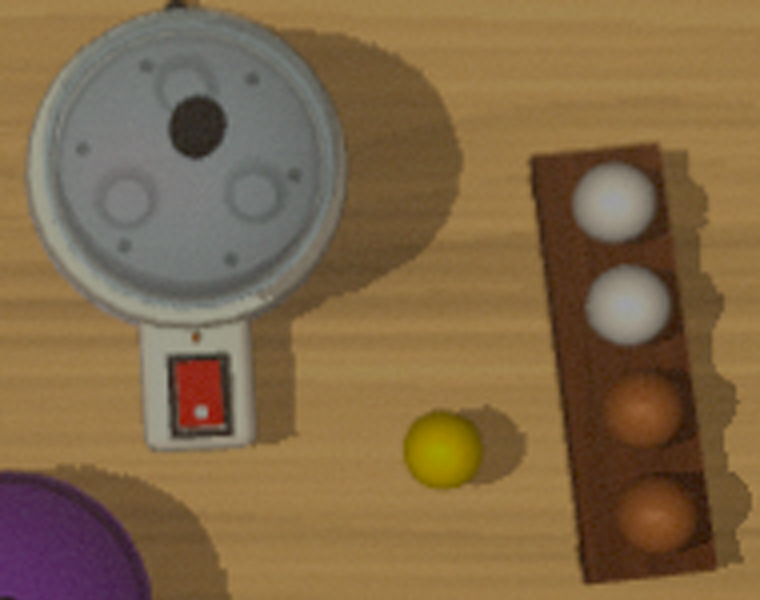

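The crop shows the knob at (197,127), the cups at (187,86), (127,201) and (254,195), and the rocker dot at (202,412). The brown eggs are at (643,410) and (656,513), and the rack outline is clear. I'll fit the cooker and rack models to these.

```bash
cat > m.py <<'E'
from h import *
from scipy.optimize import least_squares
it=bot.camera_info('top');isc=bot.camera_info('scene')
def c(u,v): return ((u+.5)/4-.5+250,(v+.5)/4-.5+150)
W=lambda u,v,z: at(it,*c(u,v),z)
obs=[((197,127),(0,0,.174)),((202,412),(-.128,0,.052))]
print('knob',W(197,127,.174),'base',W(187.5,168,.045),'dot',W(202,412,.052))
for p in [(187,86),(127,201),(254,195)]: print('cup',W(*p,.070), W(*p,.072))
cc=np.mean([W(*p,.072) for p in [(187,86),(127,201),(254,195)]],0);print('cupmean',cc)
for p in [(187,86),(127,201),(254,195)]:
    d=W(*p,.072)-cc; print(np.hypot(*d[:2]),np.degrees(np.arctan2(d[1],d[0])))
d=cc-W(202,412,.052);print('dot dist',np.hypot(*d[:2]),'yaw',np.degrees(np.arctan2(d[1],d[0])))
for n,p in dict(w1=(615,202),w2=(629,305),b1=(643,410),b2=(656,513),yel=(443,449)).items(): print(n,W(*p,.0555))
R=[W(*p,.032) for p in [(532,157),(658,145),(716,569),(585,583)]]
print('rack',np.mean(R,0)); 
for a in range(4): print(np.linalg.norm(R[a]-R[a-1]),end=' ')
d=(R[0]+R[1]-R[2]-R[3]);print('rackyaw',np.degrees(np.arctan2(d[1],d[0])))
print('mat',at(it,160.3,220,.005),'purple',at(it,251,304,.05), 'purpknob',at(it,249.5,306,.1))
im=cv2.imread('pics/scene0.png'); h=cv2.cvtColor(im,cv2.COLOR_BGR2HSV)
for p in [(.5465+.0,-.0215,.174)]: print(proj(isc,p))
a=cv2.resize(im[150:300,140:340],None,fx=4,fy=4,interpolation=cv2.INTER_CUBIC); cv2.imwrite('pics/c2.png',a)
E
python3 m.py
```

```text
knob [ 0.59768533 -0.02908602  0.174     ] base [ 0.59941917 -0.02993395  0.045     ] dot [ 0.46451047 -0.03634384  0.052     ]
cup [ 0.64027104 -0.02894786  0.07      ] [ 0.63984734 -0.02885935  0.072     ]
cup [0.57717342 0.00392307 0.07      ] [0.57686177 0.0039532  0.072     ]
cup [ 0.5802876 -0.0645953  0.07     ] [ 0.57997042 -0.06444348  0.072     ]
cupmean [ 0.59889318 -0.02978321  0.072     ]
0.04096458210968678 1.2922796264789793
0.040293033348057235 123.14635761402987
0.0394893044237737 -118.63230743181515
dot dist 0.13454276595344408 yaw 2.7949887697581697
w1 [ 0.57830836 -0.26426093  0.0555    ]
w2 [ 0.52143415 -0.26997399  0.0555    ]
b1 [ 0.46415264 -0.27565355  0.0555    ]
b2 [ 0.40859081 -0.28083611  0.0555    ]
yel [ 0.44375565 -0.16607425  0.0555    ]
rack [ 0.49269037 -0.27141033  0.032     ]
0.23770176201078613 0.07203177173274641 0.23767965653929762 0.07321191606632257 rackyaw 5.555169657818214
mat [0.54192075 0.27743761 0.005     ] purple [0.35522953 0.06963424 0.05      ] purpknob [0.35322509 0.07056573 0.1       ]
[262.3365098  175.36395729]
```

View pics/c2.png

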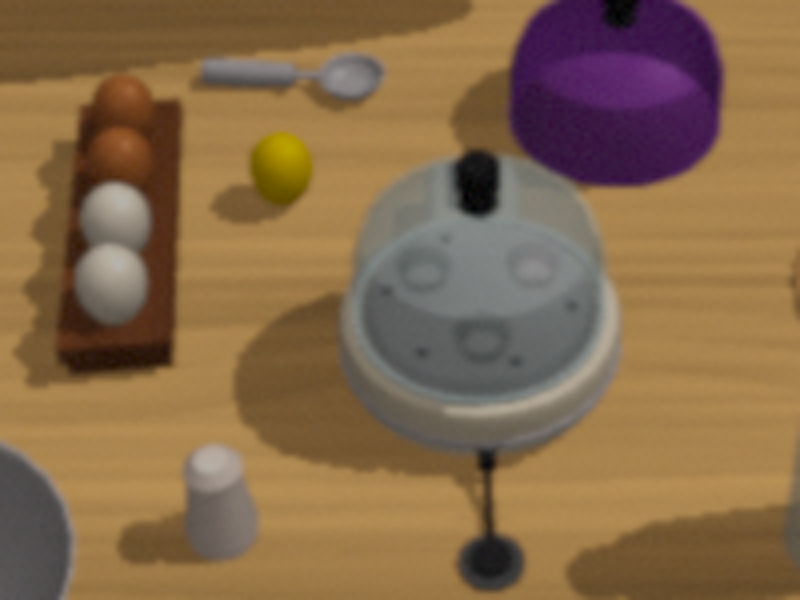

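```bash
cat > plan.py <<'E'
import sys
from h import *
a=[float(x) for x in sys.argv[1:]]
s=bot.read_state();R=s['tcp_rot'];p=s['tool_pos'];psi=np.radians(a[3] if len(a)>3 else 5.5)
d=R.T@(np.array(a[:3])-p)*100
Rt=np.array([[np.cos(psi),np.sin(psi),0],[np.sin(psi),-np.cos(psi),0],[0,0,-1]])
w=cv2.Rodrigues(R.T@Rt)[0].ravel()
print('t',s['time'],'pos',p.round(4),'w',round(s['width'],3),'F',s['force'].round(1),'total cm',d.round(2),'rot',w.round(3),'rows',np.linalg.norm(d)/6.25)
E
python3 plan.py .599 -.0298 .24
python3 - <<'E'
from h import *
i=bot.camera_info('scene')
c=lambda u,v:((u+.5)/4-.5+140,(v+.5)/4-.5+150)
# crop obs, predicted
for n,o,P in [('knob',(478,183),(.599,-.0298,.167)),('cupA',(483,340),(.6393,-.0285,.072)),('cupB',(534,264),(.577,.004,.072)),('cupC',(423,269),(.58,-.0645,.072)),('b1',(120,153),(.4642,-.2757,.0555)),('b2',(122,102),(.4086,-.2808,.0555)),('w1',(110,285),(.5783,-.2643,.0555))]:
    print(n,np.round(c(*o),1),proj(i,P).round(1))
E
```

```text
t 0.1 pos [ 0.2644 -0.5379  0.2359] w 1.0 F [0.2 0.2 0.1] total cm [ 52.44 -30.85  -0.35] rot [-0.002  0.     0.361] rows 9.734561756456278
knob [259.1 195.4] [258.8 192.1]
cupA [260.4 234.6] [259.8 232.2]
cupB [273.1 215.6] [272.7 214. ]
cupC [245.4 216.9] [245.6 215. ]
b1 [169.6 187.9] [169.1 189.6]
b2 [170.1 175.1] [170.2 176.4]
w1 [167.1 220.9] [167.  219.6]
```

play_rows(motion=[{"tx":5.2,"ty":-3.0,"grip":1},{"tx":5.2,"ty":-3.1,"grip":1},{"tx":5.2,"ty":-3.1,"grip":1},{"tx":5.2,"ty":-3.1,"grip":1},{"tx":5.2,"ty":-3.1,"grip":1}])

```text
invalid input at $.motion[0]: expected keys tx, ty, tz, wx, wy, wz, grip
```

play_rows(motion=[{"tx":5.2,"ty":-3.1,"grip":1},{"tx":5.2,"ty":-3.1,"grip":1},{"tx":5.2,"ty":-3.1,"grip":1},{"tx":5.2,"ty":-3.1,"grip":1},{"wz":0.18,"grip":1}])

```text
invalid input at $.motion[0]: expected keys tx, ty, tz, wx, wy, wz, grip
```

play_rows(motion=[{"wz":0.18,"grip":1},{"grip":1}])

```text
invalid input at $.motion[0]: expected keys tx, ty, tz, wx, wy, wz, grip
```

```bash
python3 plan.py .599 -.0298 .24; python3 - <<'E'
from h import *
i,p=snap('wrist','w1'); print(proj(i,(.599,-.0298,.174)),proj(i,(.599,-.0298,.167)),proj(i,(.4645,-.0363,.052)))
E
```

```text
t 0.1 pos [ 0.2644 -0.5379  0.2359] w 1.0 F [0.2 0.2 0.1] total cm [ 52.44 -30.85  -0.35] rot [-0.002  0.     0.361] rows 9.734561756456278
[2605.96347531 3915.95154283] [1975.8435037  2920.32106924] [ -70.35457371 -188.32919242]
```

View pics/w1.png

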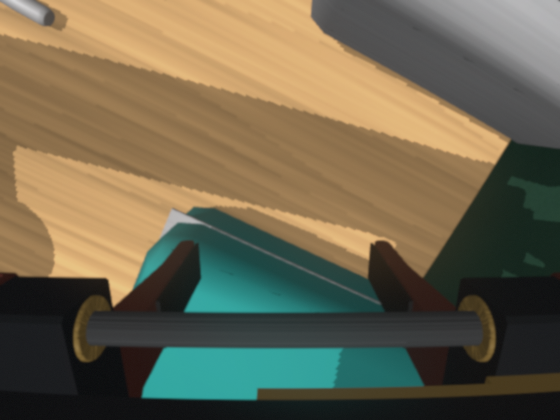

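The arm didn't move because every key must be given. The wrist view shows only the start area: teal box below, toaster at the upper right.

play_rows(motion=[{"tx":5.2,"ty":-3.0,"tz":0,"wx":0,"wy":0,"wz":0,"grip":1},{"tx":5.2,"ty":-3.1,"tz":0,"wx":0,"wy":0,"wz":0,"grip":1},{"tx":5.2,"ty":-3.1,"tz":0,"wx":0,"wy":0,"wz":0,"grip":1},{"tx":5.2,"ty":-3.1,"tz":0,"wx":0,"wy":0,"wz":0,"grip":1},{"tx":5.2,"ty":-3.1,"tz":0,"wx":0,"wy":0,"wz":0,"grip":1}])

```text
time: 0.78
tool_pos: [0.4308, -0.2838, 0.2366]
tcp_rot: [[0.898, 0.441, 0.0], [0.441, -0.898, 0.0], [0.0, -0.0, -1.0]]
force: [1.4, -0.2, -0.2]
width: 0.999
```

```bash
python3 plan.py .599 -.0298 .24
```

```text
t 0.775 pos [ 0.4308 -0.2838  0.2366] w 0.999 F [ 1.4 -0.2 -0.2] total cm [ 26.3  -15.39  -0.34] rot [-0.   -0.    0.36] rows 4.875256794891308
```

play_rows(motion=[{"tx":5.2,"ty":-3.1,"tz":0,"wx":0,"wy":0,"wz":0,"grip":1},{"tx":5.2,"ty":-3.1,"tz":0,"wx":0,"wy":0,"wz":0,"grip":1},{"tx":5.2,"ty":-3.1,"tz":0,"wx":0,"wy":0,"wz":0,"grip":1},{"tx":4.0,"ty":-2.4,"tz":0,"wx":0,"wy":0,"wz":0,"grip":1},{"tx":0,"ty":0,"tz":0,"wx":0,"wy":0,"wz":0.18,"grip":1}])

```text
time: 1.4
tool_pos: [0.5557, -0.091, 0.2364]
tcp_rot: [[0.962, 0.273, 0.0], [0.273, -0.962, 0.001], [0.0, -0.001, -1.0]]
force: [0.4, -1.1, -0.8]
width: 0.994
```

play_rows(motion=[{"tx":0,"ty":0,"tz":0,"wx":0,"wy":0,"wz":0.18,"grip":1},{"tx":0,"ty":0,"tz":0,"wx":0,"wy":0,"wz":0,"grip":1}])

```text
time: 1.65
tool_pos: [0.5542, -0.0938, 0.2364]
tcp_rot: [[0.995, 0.099, -0.001], [0.099, -0.995, 0.0], [-0.001, -0.0, -1.0]]
force: [-0.1, -0.8, 1.1]
width: 0.998
```

```bash
python3 plan.py .599 -.0298 .161; python3 - <<'E'
from h import *
i,p=snap('wrist','w2'); print(proj(i,(.599,-.0298,.174)),proj(i,(.599,-.0298,.167)))
E
```

```text
t 1.65 pos [ 0.5542 -0.0938  0.2364] w 0.998 F [-0.1 -0.8  1.1] total cm [ 5.09 -5.93  7.53] rot [-0.     0.001  0.003] rows 1.7369269957157518
[188.21920382 152.77700984] [191.20771543 151.60939586]
```

View pics/w2.png

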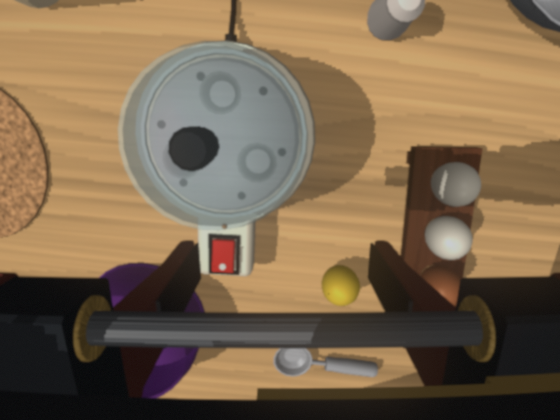

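The wrist view shows the knob cap at about (189,150), against a predicted (188,153). Cups are at (221,94) and (257,161), and the rocker dot is at (223,267).

```bash
python3 - <<'E'
from h import *
i=bot.camera_info('wrist')
print(at(i,189,150,.174),'A',at(i,221,94,.072),'C',at(i,257,161,.072),'dot',at(i,223,267,.052))
for t in [((217,134),.05)]: print(at(i,*t[0],t[1]))
print('w2egg',at(i,449,238,.0555),'w1',at(i,456,185,.0555))
E
python3 plan.py .6 -.0298 .161
```

```text
[ 0.60061869 -0.0303144   0.174     ] A [ 0.63992269 -0.02940918  0.072     ] C [ 0.58400921 -0.06598465  0.072     ] dot [ 0.46446263 -0.03743939  0.052     ]
[ 0.60327603 -0.02366644  0.05      ]
w2egg [ 0.52264145 -0.27090639  0.0555    ] w1 [ 0.57880072 -0.26495951  0.0555    ]
t 1.7 pos [ 0.5542 -0.094   0.2364] w 1.001 F [-0.8 -0.3 -0.7] total cm [ 5.21 -5.93  7.54] rot [-0.     0.001  0.005] rows 1.7464728841976689
```

play_rows(motion=[{"tx":2.6,"ty":-3.0,"tz":0,"wx":0,"wy":0,"wz":0,"grip":1},{"tx":2.6,"ty":-2.95,"tz":0,"wx":0,"wy":0,"wz":0,"grip":1},{"tx":0,"ty":0,"tz":2.5,"wx":0,"wy":0,"wz":0,"grip":0.7},{"tx":0,"ty":0,"tz":3.0,"wx":0,"wy":0,"wz":0,"grip":0.6},{"tx":0,"ty":0,"tz":2.0,"wx":0,"wy":0,"wz":0,"grip":0.6}])

```text
time: 2.33
tool_pos: [0.5996, -0.0299, 0.1602]
tcp_rot: [[0.995, 0.1, -0.002], [0.1, -0.995, 0.0], [-0.002, -0.0, -1.0]]
force: [0.1, -0.5, 0.3]
width: 0.697
```

```bash
python3 plan.py .6003 -.0301 .161
```

```text
t 2.325 pos [ 0.5996 -0.0299  0.1602] w 0.697 F [ 0.1 -0.5  0.3] total cm [ 0.06  0.03 -0.08] rot [-0.     0.002  0.005] rows 0.01633421354633998
```

play_rows(motion=[{"tx":0,"ty":0,"tz":0,"wx":0,"wy":0,"wz":0,"grip":0.35},{"tx":0,"ty":0,"tz":0,"wx":0,"wy":0,"wz":0,"grip":0.25},{"tx":0,"ty":0,"tz":0,"wx":0,"wy":0,"wz":0,"grip":0.15},{"tx":0,"ty":0,"tz":0,"wx":0,"wy":0,"wz":0,"grip":0.1}])

```text
time: 2.82
tool_pos: [0.6011, -0.03, 0.1627]
tcp_rot: [[0.995, 0.097, 0.002], [0.097, -0.995, -0.0], [0.002, 0.0, -1.0]]
force: [0.2, -1.1, 1.4]
width: 0.309
```

```bash
python3 plan.py .6003 -.0301 .161
```

```text
t 2.825 pos [ 0.6011 -0.03    0.1627] w 0.309 F [ 0.2 -1.1  1.4] total cm [-0.08 -0.    0.17] rot [ 0.    -0.002  0.001] rows 0.030250567644008287
```

play_rows(motion=[{"tx":0,"ty":0,"tz":-0.8,"wx":0,"wy":0,"wz":0,"grip":0},{"tx":0,"ty":0,"tz":-1.2,"wx":0,"wy":0,"wz":0,"grip":0},{"tx":0,"ty":0,"tz":-2.0,"wx":0,"wy":0,"wz":0,"grip":0},{"tx":0,"ty":0,"tz":-2.0,"wx":0,"wy":0,"wz":0,"grip":0},{"tx":0,"ty":0,"tz":-1.0,"wx":0,"wy":0,"wz":0,"grip":0}])

```text
time: 3.45
tool_pos: [0.601, -0.0299, 0.2335]
tcp_rot: [[0.995, 0.097, 0.002], [0.097, -0.995, -0.0], [0.002, 0.0, -1.0]]
force: [0.5, -0.4, -3.3]
width: 0.306
```

```bash
python3 plan.py .542 .2774 .23; python3 - <<'E'
from h import *
i,p=snap('top','t1'); i2,q=snap('scene','s1')
m=np.hstack([p[120:300,100:420],q[130:310,170:490]]); m=cv2.resize(m,None,fx=1.25,fy=1.25)
m=np.vstack([cv2.resize(p[120:270,110:360],None,fx=2.,fy=2.),cv2.resize(q[130:270,180:430],None,fx=2.,fy=2.)]); cv2.imwrite('pics/m1.png',m)
E
```

```text
t 3.45 pos [ 0.601  -0.0299  0.2335] w 0.306 F [ 0.5 -0.4 -3.3] total cm [ -2.9  -31.16   0.33] rot [ 0.    -0.002  0.001] rows 5.0075505625029795
```

View pics/m1.png

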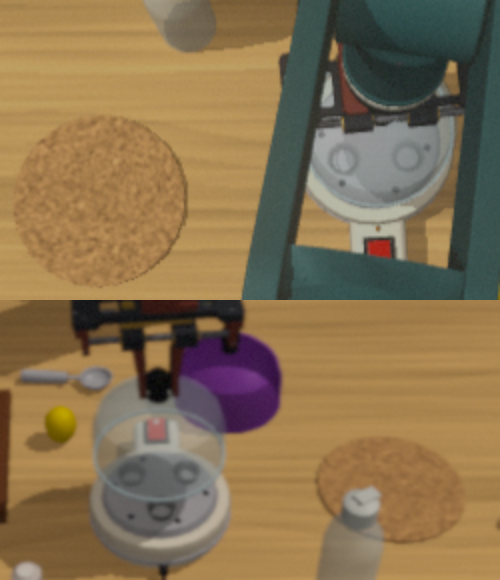

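Lift confirmed: the dome hangs level above the cooker and the mat is free.

play_rows(motion=[{"tx":-0.3,"ty":-3.5,"tz":0,"wx":0,"wy":0,"wz":0,"grip":0},{"tx":-0.6,"ty":-6.0,"tz":0,"wx":0,"wy":0,"wz":0,"grip":0},{"tx":-0.6,"ty":-6.0,"tz":0,"wx":0,"wy":0,"wz":0,"grip":0},{"tx":-0.6,"ty":-6.0,"tz":0,"wx":0,"wy":0,"wz":0,"grip":0},{"tx":-0.5,"ty":-5.5,"tz":0,"wx":0,"wy":0,"wz":0,"grip":0}])

```text
time: 4.18
tool_pos: [0.5472, 0.2382, 0.2309]
tcp_rot: [[0.995, 0.097, -0.001], [0.097, -0.995, -0.0], [-0.001, 0.0, -1.0]]
force: [1.1, 0.0, -1.8]
width: 0.309
```

play_rows(motion=[{"tx":-0.3,"ty":-3.0,"tz":0,"wx":0,"wy":0,"wz":0,"grip":0},{"tx":0,"ty":-1.2,"tz":2.0,"wx":0,"wy":0,"wz":0,"grip":0},{"tx":0,"ty":0,"tz":4.0,"wx":0,"wy":0,"wz":0,"grip":0},{"tx":0,"ty":0,"tz":3.0,"wx":0,"wy":0,"wz":0,"grip":0},{"tx":0,"ty":0,"tz":1.2,"wx":0,"wy":0,"wz":0,"grip":0}])

```text
time: 4.8
tool_pos: [0.5395, 0.2772, 0.1271]
tcp_rot: [[0.995, 0.097, -0.004], [0.097, -0.995, -0.002], [-0.005, 0.001, -1.0]]
force: [-0.6, -0.2, -3.1]
width: 0.312
```

```bash
python3 plan.py .542 .2774 .117
```

```text
t 4.8 pos [0.5395 0.2772 0.1271] w 0.312 F [-0.6 -0.2 -3.1] total cm [0.26 0.01 1.01] rot [0.001 0.005 0.001] rows 0.1665985639375599
```

play_rows(motion=[{"tx":0.1,"ty":0,"tz":0.4,"wx":0,"wy":0,"wz":0,"grip":0},{"tx":0,"ty":0,"tz":0.2,"wx":0,"wy":0,"wz":0,"grip":0},{"tx":0,"ty":0,"tz":0.1,"wx":0,"wy":0,"wz":0,"grip":0},{"tx":0,"ty":0,"tz":0,"wx":0,"wy":0,"wz":0,"grip":0}])

```text
time: 5.3
tool_pos: [0.5428, 0.2781, 0.1234]
tcp_rot: [[0.995, 0.097, 0.001], [0.097, -0.995, 0.001], [0.001, -0.0, -1.0]]
force: [-0.0, -0.3, -2.1]
width: 0.316
```

```bash
python3 plan.py .542 .2774 .117
```

```text
t 5.3 pos [0.5428 0.2781 0.1234] w 0.316 F [-0.  -0.3 -2.1] total cm [-0.08  0.07  0.64] rot [-0.    -0.001  0.001] rows 0.1041914364906908
```

play_rows(motion=[{"tx":0,"ty":0,"tz":0.3,"wx":0,"wy":0,"wz":0,"grip":0},{"tx":0,"ty":0,"tz":0.2,"wx":0,"wy":0,"wz":0,"grip":0},{"tx":0,"ty":0,"tz":0.1,"wx":0,"wy":0,"wz":0,"grip":0},{"tx":0,"ty":0,"tz":0,"wx":0,"wy":0,"wz":0,"grip":0}])

```text
time: 5.8
tool_pos: [0.5425, 0.2781, 0.1176]
tcp_rot: [[0.995, 0.097, 0.001], [0.097, -0.995, 0.0], [0.001, -0.0, -1.0]]
force: [-1.6, -0.9, 6.2]
width: 0.309
```

```bash
python3 plan.py .542 .2774 .117
```

```text
t 5.8 pos [0.5425 0.2781 0.1176] w 0.309 F [-1.6 -0.9  6.2] total cm [-0.06  0.06  0.06] rot [-0.    -0.001  0.001] rows 0.01692774335597226
```

Rim contact on the mat (6 N). Releasing and rising.

play_rows(motion=[{"tx":0,"ty":0,"tz":-0.1,"wx":0,"wy":0,"wz":0,"grip":0.45},{"tx":0,"ty":0,"tz":0,"wx":0,"wy":0,"wz":0,"grip":0.6},{"tx":0,"ty":0,"tz":0,"wx":0,"wy":0,"wz":0,"grip":0.7},{"tx":0,"ty":0,"tz":-3.0,"wx":0,"wy":0,"wz":0,"grip":0.8},{"tx":0,"ty":0,"tz":-4.0,"wx":0,"wy":0,"wz":0,"grip":1}])

```text
time: 6.42
tool_pos: [0.5414, 0.2776, 0.1872]
tcp_rot: [[0.995, 0.097, -0.003], [0.097, -0.995, -0.001], [-0.003, 0.001, -1.0]]
force: [0.2, -0.0, -0.0]
width: 0.839
```

```bash
python3 plan.py .4646 -.276 .19; python3 - <<'E'
from h import *
i,p=snap('wrist','w3')
E
```

```text
t 6.425 pos [0.5414 0.2776 0.1872] w 0.839 F [ 0.2 -0.  -0. ] total cm [-12.99  54.36  -0.21] rot [0.001 0.003 0.001] rows 8.942318138608375
```

play_rows(motion=[{"tx":-0.9,"ty":4.0,"tz":-0.5,"wx":0,"wy":0,"wz":0,"grip":1},{"tx":-1.4,"ty":6.0,"tz":0,"wx":0,"wy":0,"wz":0,"grip":1},{"tx":-1.4,"ty":6.0,"tz":0,"wx":0,"wy":0,"wz":0,"grip":1},{"tx":-1.4,"ty":6.0,"tz":0,"wx":0,"wy":0,"wz":0,"grip":1},{"tx":-1.4,"ty":6.0,"tz":0,"wx":0,"wy":0,"wz":0,"grip":1}])

```text
time: 7.1
tool_pos: [0.5044, -0.0088, 0.1927]
tcp_rot: [[0.995, 0.097, 0.001], [0.097, -0.995, -0.0], [0.001, 0.0, -1.0]]
force: [0.2, -0.2, -1.0]
width: 1.0
```

play_rows(motion=[{"tx":-1.4,"ty":6.0,"tz":0,"wx":0,"wy":0,"wz":0,"grip":1},{"tx":-1.4,"ty":6.0,"tz":0,"wx":0,"wy":0,"wz":0,"grip":1},{"tx":-1.4,"ty":6.0,"tz":0,"wx":0,"wy":0,"wz":0,"grip":1},{"tx":-1.2,"ty":5.0,"tz":0,"wx":0,"wy":0,"wz":0,"grip":1},{"tx":-1.0,"ty":3.3,"tz":0,"wx":0,"wy":0,"wz":0,"grip":1}])

```text
time: 7.72
tool_pos: [0.4661, -0.2776, 0.1926]
tcp_rot: [[0.995, 0.095, 0.001], [0.095, -0.995, -0.001], [0.001, 0.001, -1.0]]
force: [0.1, -0.5, -0.8]
width: 0.999
```

play_rows(motion=[{"tx":0,"ty":0,"tz":0,"wx":0,"wy":0,"wz":0,"grip":1}])

```text
time: 7.85
tool_pos: [0.4662, -0.2773, 0.1925]
tcp_rot: [[0.996, 0.093, 0.0], [0.093, -0.996, -0.001], [0.0, 0.001, -1.0]]
force: [-0.1, 0.9, -0.1]
width: 1.0
```

```bash
python3 plan.py .4646 -.276 .052; python3 - <<'E'
from h import *
i,p=snap('wrist','w4'); j,q=snap('top','t2')
h=cv2.cvtColor(p,cv2.COLOR_BGR2HSV)
for e in [(.4646,-.276),(.409,-.2815)]:print(proj(i,(*e,.0555)))
cv2.imwrite('pics/m2.png',np.hstack([p[:,140:],cv2.resize(q[140:350,110:360],None,fx=1.5,fy=2)]))
E
```

```text
t 7.85 pos [ 0.4662 -0.2773  0.1925] w 1.0 F [-0.1  0.9 -0.1] total cm [-0.15 -0.16 14.05] rot [ 0.001 -0.    -0.003] rows 2.248453814390145
[282.05532602 204.30924309]
[282.39140943 263.43696047]
```

View pics/m2.png

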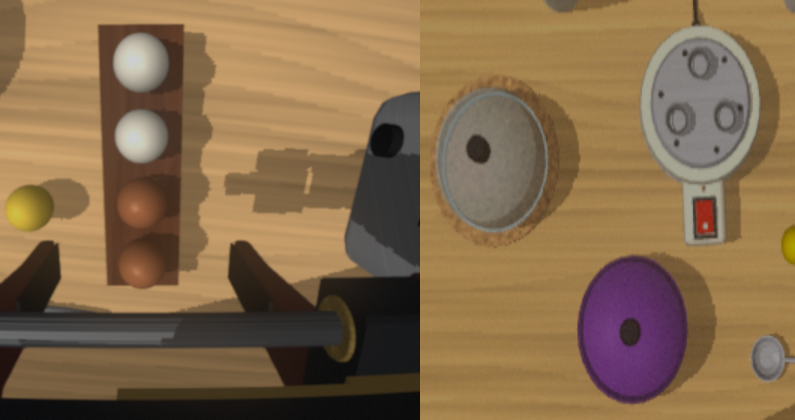

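The dome stands on the mat. Egg b1 is at (281,204) in the wrist image, within 1 px of the prediction. Descending.

play_rows(motion=[{"tx":-0.15,"ty":-0.15,"tz":3.5,"wx":0,"wy":0,"wz":0,"grip":1},{"tx":0,"ty":0,"tz":5.0,"wx":0,"wy":0,"wz":0,"grip":1},{"tx":0,"ty":0,"tz":3.5,"wx":0,"wy":0,"wz":0,"grip":0.9},{"tx":0,"ty":0,"tz":2.0,"wx":0,"wy":0,"wz":0,"grip":0.8},{"tx":0,"ty":0,"tz":0,"wx":0,"wy":0,"wz":0,"grip":0.7}])

```text
time: 8.57
tool_pos: [0.4639, -0.2711, 0.0513]
tcp_rot: [[0.995, 0.098, -0.003], [0.098, -0.995, 0.003], [-0.003, -0.003, -1.0]]
force: [-0.2, -0.2, -1.2]
width: 0.727
```

```bash
python3 plan.py .4646 -.276 .052; python3 - <<'E'
from h import *
i=bot.camera_info('top')
for u,v in [(699,64),(679,120),(728,117)]: print(at(i,(u-420+.5)/1.5+110-.5,(v+.5)/2+140-.5,.072))
E
```

```text
t 8.575 pos [ 0.4639 -0.2711  0.0513] w 0.727 F [-0.2 -0.2 -1.2] total cm [ 0.02  0.49 -0.07] rot [-0.003  0.003  0.003] rows 0.07988172029393356
[ 0.63846745 -0.02767274  0.072     ]
[0.57712792 0.00153255 0.072     ]
[ 0.58023329 -0.06885078  0.072     ]
```

play_rows(motion=[{"tx":0,"ty":0,"tz":0,"wx":0,"wy":0,"wz":0,"grip":0.7}])

```text
time: 8.7
tool_pos: [0.4655, -0.273, 0.0534]
tcp_rot: [[0.995, 0.098, 0.001], [0.098, -0.995, -0.0], [0.001, 0.0, -1.0]]
force: [-0.0, 0.7, -0.4]
width: 0.703
```

```bash
python3 plan.py .4646 -.276 .052; python3 - <<'E'
from h import *
i,p=snap('wrist','w5')
print(proj(i,(.4646,-.276,.0555)))
E
```

```text
t 8.7 pos [ 0.4655 -0.273   0.0534] w 0.703 F [-0.   0.7 -0.4] total cm [-0.12  0.29  0.14] rot [ 0.    -0.001  0.002] rows 0.05482064431371163
[289.52010196 277.57139335]
```

View pics/w5.png

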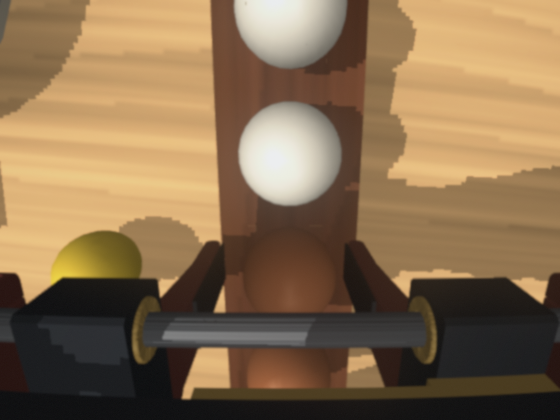

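View: egg b1 is between the fingers, centred at column 289, with the finger midpoint at 284. Centre by +2.8 mm, then close.

play_rows(motion=[{"tx":-0.1,"ty":0.28,"tz":0.1,"wx":0,"wy":0,"wz":0,"grip":0.7},{"tx":0,"ty":0,"tz":0,"wx":0,"wy":0,"wz":0,"grip":0.6},{"tx":0,"ty":0,"tz":0,"wx":0,"wy":0,"wz":0,"grip":0.5},{"tx":0,"ty":0,"tz":0,"wx":0,"wy":0,"wz":0,"grip":0.4},{"tx":0,"ty":0,"tz":0,"wx":0,"wy":0,"wz":0,"grip":0.3}])

```text
time: 9.38
tool_pos: [0.4639, -0.276, 0.0518]
tcp_rot: [[0.995, 0.096, -0.0], [0.096, -0.995, 0.001], [-0.0, -0.001, -1.0]]
force: [-0.7, 4.4, 3.8]
width: 0.486
```

```bash
python3 plan.py .4646 -.276 .052
```

```text
t 9.375 pos [ 0.4639 -0.276   0.0518] w 0.486 F [-0.7  4.4  3.8] total cm [ 0.07  0.01 -0.02] rot [-0.001  0.     0.001] rows 0.012474760124981145
```

play_rows(motion=[{"tx":0,"ty":0,"tz":-1.0,"wx":0,"wy":0,"wz":0,"grip":0.2},{"tx":0,"ty":0,"tz":-3.0,"wx":0,"wy":0,"wz":0,"grip":0.2},{"tx":0,"ty":0,"tz":-4.0,"wx":0,"wy":0,"wz":0,"grip":0.2},{"tx":0,"ty":0,"tz":-3.0,"wx":0,"wy":0,"wz":0,"grip":0.2},{"tx":0,"ty":0,"tz":0,"wx":0,"wy":0,"wz":0,"grip":0.2}])

```text
time: 10.0
tool_pos: [0.4657, -0.2781, 0.1643]
tcp_rot: [[0.995, 0.097, 0.005], [0.097, -0.995, -0.004], [0.004, 0.004, -1.0]]
force: [0.4, 0.2, -1.8]
width: 0.484
```

```bash
python3 plan.py .639 -.0288 .16
```

```text
t 10.0 pos [ 0.4657 -0.2781  0.1643] w 0.484 F [ 0.4  0.2 -1.8] total cm [ 19.66 -23.14   0.41] rot [ 0.004 -0.004  0.001] rows 4.85835425765578
```

play_rows(motion=[{"tx":2.6,"ty":-3.0,"tz":0,"wx":0,"wy":0,"wz":0,"grip":0.2},{"tx":3.8,"ty":-4.5,"tz":0,"wx":0,"wy":0,"wz":0,"grip":0.2},{"tx":4.0,"ty":-4.7,"tz":0,"wx":0,"wy":0,"wz":0,"grip":0.2},{"tx":4.0,"ty":-4.7,"tz":0,"wx":0,"wy":0,"wz":0,"grip":0.2},{"tx":3.3,"ty":-3.9,"tz":0,"wx":0,"wy":0,"wz":0,"grip":0.2}])

```text
time: 10.62
tool_pos: [0.6205, -0.0503, 0.16]
tcp_rot: [[0.995, 0.097, -0.002], [0.097, -0.995, 0.0], [-0.002, -0.0, -1.0]]
force: [-0.1, -0.4, -0.8]
width: 0.489
```

play_rows(motion=[{"tx":1.9,"ty":-2.3,"tz":0,"wx":0,"wy":0,"wz":0,"grip":0.2},{"tx":0,"ty":0,"tz":0,"wx":0,"wy":0,"wz":0,"grip":0.2},{"tx":0,"ty":0,"tz":0,"wx":0,"wy":0,"wz":0,"grip":0.2}])

```text
time: 11.0
tool_pos: [0.6356, -0.0282, 0.1604]
tcp_rot: [[0.995, 0.097, -0.002], [0.097, -0.995, -0.0], [-0.002, 0.0, -1.0]]
force: [-0.2, 0.3, 0.1]
width: 0.488
```

```bash
python3 plan.py .639 -.0288 .0918; python3 - <<'E'
from h import *
i,p=snap('wrist','w6'); j,q=snap('top','t3'); k,s=snap('scene','s3')
print('B,C,A',[proj(i,P).round(1) for P in [(.5789,.0037,.072),(.5817,-.0655,.072),(.6397,-.0288,.072)]])
print('scene A,B,C,eggtip',[proj(k,P).round(1) for P in [(.6397,-.0288,.072),(.5789,.0037,.072),(.5817,-.0655,.072)]])
cv2.imwrite('pics/m3.png',np.hstack([p[:,100:460],cv2.resize(s[160:260,210:310],None,fx=4.2,fy=4.2)]))
E
```

```text
t 11.0 pos [ 0.6356 -0.0282  0.1604] w 0.488 F [-0.2  0.3  0.1] total cm [0.35 0.09 6.86] rot [0.    0.002 0.001] rows 1.0987916272667824
B,C,A [array([235.7, 284.5]), array([324.7, 289.2]), array([285.1, 213.6])]
scene A,B,C,eggtip [array([259.7, 232.3]), array([272.6, 214.5]), array([245.2, 215.5])]
```

View pics/m3.png

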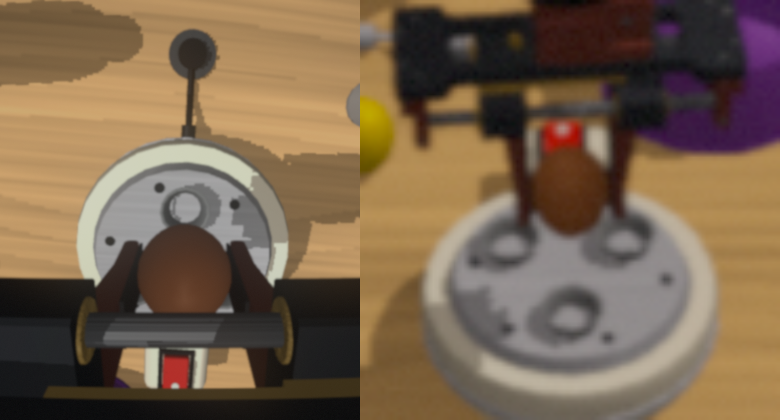

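The view shows egg 1 held upright and just short of cup A, with the ring at about (286,210) in the wrist image. The scene camera suggests the cooker lies 2 to 3 mm further in +x, so I'll check numerically with the tray holes.

```bash
python3 - <<'E'
from h import *
from scipy.optimize import least_squares
isc=bot.camera_info('scene');it=bot.camera_info('top');iw=bot.camera_info('wrist')
def dark(name,info,guess,win=5):
    g=cv2.cvtColor(cv2.imread(f'pics/{name}.png'),cv2.COLOR_BGR2GRAY).astype(float)
    u,v=int(round(guess[0])),int(round(guess[1])); a=g[v-win:v+win+1,u-win:u+win+1]
    w=np.clip(np.percentile(a,60)-a-12,0,None); y,x=np.mgrid[-win:win+1,-win:win+1]
    return (u+(w*x).sum()/w.sum(),v+(w*y).sum()/w.sum())
w6=[dark('w6',iw,(u+100,v),7) for u,v in [(159,187),(235,204),(110,241)]]
sc=[dark('s3',isc,(210+(u-360)/4.2,160+v/4.2),3) for u,v in [(507,328),(607,338),(475,261),(667,279)]]
tp=[dark('t2',it,(110+(u-420)/1.5,140+v/2),3) for u,v in [(677,60),(724,59),(660,94),(740,107),(676,144),(716,149)]]
for n,i,l in [('wrist',iw,w6),('scene',isc,sc),('top',it,tp)]:
    for p in l:
        P=at(i,*p,.060); d=P[:2]-[.6003,-.0301]; print(n,np.round(p,1),P[:2].round(4),'r',np.hypot(*d).round(4),'ang',np.degrees(np.arctan2(d[1],d[0])).round(1))
E
```

```text
wrist [259.1 187.4] [ 0.6549 -0.0083] r 0.0588 ang 21.7
wrist [334.6 204.2] [ 0.6475 -0.0665] r 0.0596 ang -37.7
wrist [209.6 240.6] [0.6086 0.0272] r 0.0579 ang 81.7
scene [243.6 237.8] [ 0.6465 -0.0681] r 0.0598 ang -39.4
scene [268.4 239.9] [ 0.6538 -0.0077] r 0.0581 ang 22.7
scene [237.8 221.2] [ 0.5899 -0.0844] r 0.0553 ang -100.8
scene [282.4 226. ] [0.6079 0.0279] r 0.0585 ang 82.5
top [nan nan] [nan nan] r nan ang nan
top [312.5 169.4] [ 0.6463 -0.0648] r 0.0576 ang -37.1
top [270.2 186.7] [0.6078 0.028 ] r 0.0586 ang 82.6
top [322.9 193.7] [ 0.5921 -0.0868] r 0.0573 ang -98.2
top [280.6 211.1] [0.5542 0.0055] r 0.0583 ang 142.3
top [307.3 214.4] [ 0.5467 -0.0523] r 0.058 ang -157.5<stdin>:8: RuntimeWarning: invalid value encountered in scalar divide
```

All three cameras put the tray holes on a 58 mm circle about (0.6005,-0.030), so cup A is at (0.6405,-0.0287). Lowering.

play_rows(motion=[{"tx":0.48,"ty":0.1,"tz":0,"wx":0,"wy":0,"wz":0,"grip":0.2},{"tx":0,"ty":0,"tz":2.0,"wx":0,"wy":0,"wz":0,"grip":0.2},{"tx":0,"ty":0,"tz":2.5,"wx":0,"wy":0,"wz":0,"grip":0.2},{"tx":0,"ty":0,"tz":1.0,"wx":0,"wy":0,"wz":0,"grip":0.2},{"tx":0,"ty":0,"tz":0,"wx":0,"wy":0,"wz":0,"grip":0.2}])

```text
time: 11.78
tool_pos: [0.6413, -0.0284, 0.1062]
tcp_rot: [[0.995, 0.096, -0.001], [0.096, -0.995, 0.0], [-0.001, -0.0, -1.0]]
force: [-0.6, 0.7, 0.3]
width: 0.485
```

play_rows(motion=[{"tx":0,"ty":0,"tz":0,"wx":0,"wy":0,"wz":0,"grip":0.2}])

```text
time: 11.9
tool_pos: [0.6425, -0.0284, 0.1076]
tcp_rot: [[0.995, 0.096, 0.002], [0.096, -0.995, -0.0], [0.002, 0.0, -1.0]]
force: [-0.2, -0.2, -0.4]
width: 0.487
```

```bash
python3 plan.py .6402 -.0287 .0918
```

```text
t 11.9 pos [ 0.6425 -0.0284  0.1076] w 0.487 F [-0.2 -0.2 -0.4] total cm [-0.23  0.01  1.58] rot [ 0.    -0.002  0.001] rows 0.2550621398985698
```

play_rows(motion=[{"tx":-0.2,"ty":0,"tz":0.4,"wx":0,"wy":0,"wz":0,"grip":0.2},{"tx":0,"ty":0,"tz":0.4,"wx":0,"wy":0,"wz":0,"grip":0.2},{"tx":0,"ty":0,"tz":0.3,"wx":0,"wy":0,"wz":0,"grip":0.2},{"tx":0,"ty":0,"tz":0,"wx":0,"wy":0,"wz":0,"grip":0.2},{"tx":0,"ty":0,"tz":0,"wx":0,"wy":0,"wz":0,"grip":0.2}])

```text
time: 12.52
tool_pos: [0.6398, -0.0283, 0.0956]
tcp_rot: [[0.995, 0.097, -0.0], [0.097, -0.995, 0.0], [-0.0, -0.0, -1.0]]
force: [0.0, 0.4, -1.1]
width: 0.488
```

```bash
python3 plan.py .6402 -.0287 .0918
```

```text
t 12.525 pos [ 0.6398 -0.0283  0.0956] w 0.488 F [ 0.   0.4 -1.1] total cm [0.04 0.04 0.38] rot [-0.     0.     0.001] rows 0.06228611502361799
```

play_rows(motion=[{"tx":0,"ty":0,"tz":0.15,"wx":0,"wy":0,"wz":0,"grip":0.2},{"tx":0,"ty":0,"tz":0.15,"wx":0,"wy":0,"wz":0,"grip":0.2},{"tx":0,"ty":0,"tz":0.05,"wx":0,"wy":0,"wz":0,"grip":0.2},{"tx":0,"ty":0,"tz":0,"wx":0,"wy":0,"wz":0,"grip":0.2}])

```text
time: 13.02
tool_pos: [0.6396, -0.0284, 0.0921]
tcp_rot: [[0.995, 0.097, -0.0], [0.097, -0.995, 0.0], [-0.0, -0.0, -1.0]]
force: [0.2, 0.1, 0.2]
width: 0.487
```

```bash
python3 plan.py .6402 -.0287 .0918
```

```text
t 13.025 pos [ 0.6396 -0.0284  0.0921] w 0.487 F [0.2 0.1 0.2] total cm [0.05 0.04 0.03] rot [-0.     0.     0.001] rows 0.011642448992405399
```

play_rows(motion=[{"tx":0.05,"ty":0.03,"tz":0.1,"wx":0,"wy":0,"wz":0,"grip":0.2},{"tx":0,"ty":0,"tz":0,"wx":0,"wy":0,"wz":0,"grip":0.2}])

```text
time: 13.28
tool_pos: [0.6398, -0.0284, 0.0917]
tcp_rot: [[0.995, 0.097, -0.001], [0.097, -0.995, 0.0], [-0.001, -0.0, -1.0]]
force: [-2.2, 0.5, 4.4]
width: 0.484
```

```bash
python3 plan.py .6402 -.0287 .0918
```

```text
t 13.275 pos [ 0.6398 -0.0284  0.0917] w 0.484 F [-2.2  0.5  4.4] total cm [ 0.04  0.03 -0.01] rot [-0.     0.001  0.001] rows 0.008666392753197203
```

Contact at the expected seat height. Opening gently and rising.

play_rows(motion=[{"tx":0,"ty":0,"tz":-0.05,"wx":0,"wy":0,"wz":0,"grip":0.54},{"tx":0,"ty":0,"tz":0,"wx":0,"wy":0,"wz":0,"grip":0.62},{"tx":0,"ty":0,"tz":0,"wx":0,"wy":0,"wz":0,"grip":0.68},{"tx":0,"ty":0,"tz":-2.0,"wx":0,"wy":0,"wz":0,"grip":0.7},{"tx":0,"ty":0,"tz":-5.0,"wx":0,"wy":0,"wz":0,"grip":0.8}])

```text
time: 13.9
tool_pos: [0.6381, -0.0284, 0.1597]
tcp_rot: [[0.995, 0.096, -0.006], [0.097, -0.995, 0.001], [-0.006, -0.002, -1.0]]
force: [-0.3, 0.3, -0.1]
width: 0.777
```

```bash
python3 plan.py .4095 -.2815 .165
```

```text
t 13.9 pos [ 0.6381 -0.0284  0.1597] w 0.777 F [-0.3  0.3 -0.1] total cm [-25.2   22.99  -0.42] rot [-0.002  0.006  0.001] rows 5.458094812262382
```

play_rows(motion=[{"tx":-2.6,"ty":2.4,"tz":0,"wx":0,"wy":0,"wz":0,"grip":1},{"tx":-4.4,"ty":4.0,"tz":0,"wx":0,"wy":0,"wz":0,"grip":1},{"tx":-4.5,"ty":4.1,"tz":0,"wx":0,"wy":0,"wz":0,"grip":1},{"tx":-4.5,"ty":4.1,"tz":0,"wx":0,"wy":0,"wz":0,"grip":1},{"tx":-4.5,"ty":4.1,"tz":0,"wx":0,"wy":0,"wz":0,"grip":1}])

```text
time: 14.52
tool_pos: [0.4531, -0.2359, 0.1618]
tcp_rot: [[0.995, 0.097, 0.001], [0.097, -0.995, -0.001], [0.001, 0.001, -1.0]]
force: [0.5, -0.8, 1.2]
width: 0.997
```

play_rows(motion=[{"tx":-3.1,"ty":2.9,"tz":0,"wx":0,"wy":0,"wz":0,"grip":1},{"tx":-1.6,"ty":1.4,"tz":0,"wx":0,"wy":0,"wz":0,"grip":1},{"tx":0,"ty":0,"tz":0,"wx":0,"wy":0,"wz":0,"grip":1},{"tx":0,"ty":0,"tz":0,"wx":0,"wy":0,"wz":0,"grip":1}])

```text
time: 15.02
tool_pos: [0.4121, -0.2815, 0.1617]
tcp_rot: [[0.995, 0.096, 0.0], [0.096, -0.995, 0.0], [0.0, -0.0, -1.0]]
force: [0.7, 0.4, 0.5]
width: 0.998
```

```bash
python3 plan.py .4083 -.2815 .052; python3 - <<'E'
from h import *
i,p=snap('wrist','w7'); j,q=snap('top','t4')
h=cv2.cvtColor(p,cv2.COLOR_BGR2HSV); pr=proj(i,(.4083,-.2815,.0555)); print(pr)
m=((h[...,0]>9)&(h[...,0]<18)&(h[...,1]>140)&(h[...,2]>100)).astype('uint8'); u,v=pr.astype(int); m[:v-50]=0;m[v+50:]=0;m[:,:u-50]=0;m[:,u+50:]=0
y,x=np.nonzero(m);print(len(x),x.mean() if len(x) else 0,y.mean() if len(y) else 0, np.percentile(x,[2,98]) if len(x) else 0)
cv2.imwrite('pics/m4.png',np.hstack([p[:,150:430],cv2.resize(q[140:245,240:360],None,fx=4,fy=4)]))
E
```

```text
t 15.025 pos [ 0.4121 -0.2815  0.1617] w 0.998 F [0.7 0.4 0.5] total cm [-0.38 -0.04 10.97] rot [-0.    -0.     0.001] rows 1.7559767436480542
[283.3139767  217.09482712]
1770 276.3994350282486 221.38474576271187 [243. 321.]
```

View pics/m4.png

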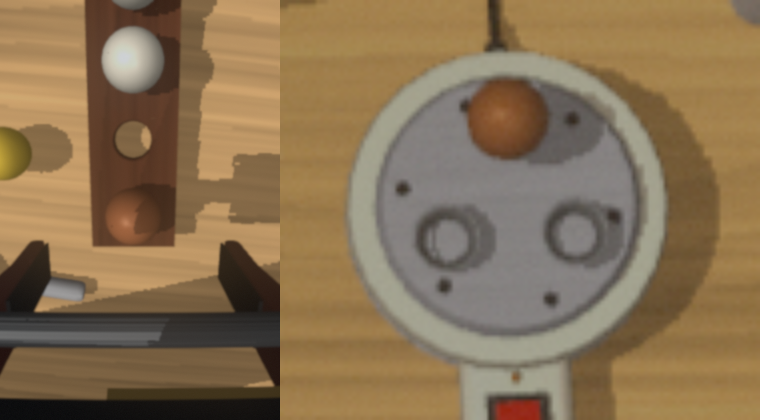

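Egg 1 stands upright in its cup (crop (508,118)). Egg b2 is at (283,216) against a predicted (283,217). Descending onto b2.

play_rows(motion=[{"tx":-0.38,"ty":0,"tz":2.5,"wx":0,"wy":0,"wz":0,"grip":1},{"tx":0,"ty":0,"tz":4.0,"wx":0,"wy":0,"wz":0,"grip":1},{"tx":0,"ty":0,"tz":2.0,"wx":0,"wy":0,"wz":0,"grip":0.9},{"tx":0,"ty":0,"tz":0.5,"wx":0,"wy":0,"wz":0,"grip":0.8},{"tx":0,"ty":0,"tz":0,"wx":0,"wy":0,"wz":0,"grip":0.8}])

```text
time: 15.75
tool_pos: [0.4083, -0.282, 0.0718]
tcp_rot: [[0.995, 0.098, 0.0], [0.098, -0.995, 0.0], [0.0, -0.0, -1.0]]
force: [-0.3, -0.2, 0.5]
width: 0.803
```

play_rows(motion=[{"tx":0,"ty":0,"tz":0,"wx":0,"wy":0,"wz":0,"grip":0.75}])

```text
time: 15.88
tool_pos: [0.4086, -0.2826, 0.0725]
tcp_rot: [[0.995, 0.097, 0.001], [0.097, -0.995, -0.001], [0.001, 0.001, -1.0]]
force: [-0.3, -0.4, -0.1]
width: 0.757
```

```bash
python3 plan.py .4083 -.2815 .052
```

```text
t 15.875 pos [ 0.4086 -0.2826  0.0725] w 0.757 F [-0.3 -0.4 -0.1] total cm [-0.03 -0.11  2.05] rot [ 0.001 -0.001  0.001] rows 0.3289567508170147
```

play_rows(motion=[{"tx":0,"ty":-0.1,"tz":0.9,"wx":0,"wy":0,"wz":0,"grip":0.75},{"tx":0,"ty":0,"tz":0.8,"wx":0,"wy":0,"wz":0,"grip":0.75},{"tx":0,"ty":0,"tz":0.3,"wx":0,"wy":0,"wz":0,"grip":0.75},{"tx":0,"ty":0,"tz":0,"wx":0,"wy":0,"wz":0,"grip":0.7},{"tx":0,"ty":0,"tz":0,"wx":0,"wy":0,"wz":0,"grip":0.65}])

```text
time: 16.5
tool_pos: [0.4078, -0.2813, 0.0517]
tcp_rot: [[0.995, 0.097, 0.0], [0.097, -0.995, 0.0], [0.0, -0.0, -1.0]]
force: [0.3, -0.1, 0.2]
width: 0.653
```

```bash
python3 plan.py .4083 -.2815 .052
```

```text
t 16.5 pos [ 0.4078 -0.2813  0.0517] w 0.653 F [ 0.3 -0.1  0.2] total cm [ 0.05  0.02 -0.03] rot [-0.    -0.     0.001] rows 0.010237116039602383
```

play_rows(motion=[{"tx":0.04,"ty":0.02,"tz":0,"wx":0,"wy":0,"wz":0,"grip":0.6},{"tx":0,"ty":0,"tz":0,"wx":0,"wy":0,"wz":0,"grip":0.53},{"tx":0,"ty":0,"tz":0,"wx":0,"wy":0,"wz":0,"grip":0.4},{"tx":0,"ty":0,"tz":0,"wx":0,"wy":0,"wz":0,"grip":0.2},{"tx":0,"ty":0,"tz":0,"wx":0,"wy":0,"wz":0,"grip":0.2}])

```text
time: 17.12
tool_pos: [0.4082, -0.2813, 0.0517]
tcp_rot: [[0.995, 0.097, -0.0], [0.097, -0.995, 0.0], [0.0, -0.0, -1.0]]
force: [0.2, 1.5, 2.1]
width: 0.484
```

```bash
python3 plan.py .4083 -.2815 .052
```

```text
t 17.125 pos [ 0.4082 -0.2813  0.0517] w 0.484 F [0.2 1.5 2.1] total cm [ 0.01  0.02 -0.03] rot [-0.    -0.     0.001] rows 0.006633100360937409
```

play_rows(motion=[{"tx":0,"ty":0,"tz":-1.0,"wx":0,"wy":0,"wz":0,"grip":0.2},{"tx":0,"ty":0,"tz":-3.0,"wx":0,"wy":0,"wz":0,"grip":0.2},{"tx":0,"ty":0,"tz":-4.0,"wx":0,"wy":0,"wz":0,"grip":0.2},{"tx":0,"ty":0,"tz":-3.0,"wx":0,"wy":0,"wz":0,"grip":0.2},{"tx":0,"ty":0,"tz":0,"wx":0,"wy":0,"wz":0,"grip":0.2}])

```text
time: 17.75
tool_pos: [0.4096, -0.2828, 0.1642]
tcp_rot: [[0.995, 0.097, 0.004], [0.097, -0.995, -0.004], [0.004, 0.004, -1.0]]
force: [1.5, -0.5, -1.0]
width: 0.485
```

```bash
python3 plan.py .5785 .0036 .16
```

```text
t 17.75 pos [ 0.4096 -0.2828  0.1642] w 0.485 F [ 1.5 -0.5 -1. ] total cm [ 19.58 -26.87   0.38] rot [ 0.004 -0.004  0.001] rows 5.320420264789619
```

play_rows(motion=[{"tx":2.5,"ty":-2.6,"tz":0,"wx":0,"wy":0,"wz":0,"grip":0.2},{"tx":4.0,"ty":-4.15,"tz":0,"wx":0,"wy":0,"wz":0,"grip":0.2},{"tx":4.0,"ty":-4.15,"tz":0,"wx":0,"wy":0,"wz":0,"grip":0.2},{"tx":4.0,"ty":-4.15,"tz":0,"wx":0,"wy":0,"wz":0,"grip":0.2},{"tx":3.0,"ty":-3.1,"tz":0,"wx":0,"wy":0,"wz":0,"grip":0.2}])

```text
time: 18.38
tool_pos: [0.5652, -0.0817, 0.1603]
tcp_rot: [[0.995, 0.098, -0.002], [0.098, -0.995, 0.001], [-0.002, -0.001, -1.0]]
force: [0.5, -0.6, -0.7]
width: 0.484
```

play_rows(motion=[{"tx":1.7,"ty":-1.8,"tz":0,"wx":0,"wy":0,"wz":0,"grip":0.2},{"tx":0,"ty":0,"tz":2.0,"wx":0,"wy":0,"wz":0,"grip":0.2},{"tx":0,"ty":0,"tz":2.0,"wx":0,"wy":0,"wz":0,"grip":0.2},{"tx":0,"ty":0,"tz":0.5,"wx":0,"wy":0,"wz":0,"grip":0.2},{"tx":0,"ty":0,"tz":0,"wx":0,"wy":0,"wz":0,"grip":0.2}])

```text
time: 19.0
tool_pos: [0.5793, -0.0643, 0.1159]
tcp_rot: [[0.995, 0.096, -0.002], [0.097, -0.995, 0.0], [-0.002, -0.001, -1.0]]
force: [0.5, 0.1, -0.8]
width: 0.483
```

play_rows(motion=[{"tx":0,"ty":0,"tz":0,"wx":0,"wy":0,"wz":0,"grip":0.2}])

```text
time: 19.12
tool_pos: [0.5804, -0.0645, 0.1172]
tcp_rot: [[0.995, 0.096, 0.001], [0.096, -0.995, -0.0], [0.001, 0.0, -1.0]]
force: [-0.2, 1.0, -0.5]
width: 0.492
```

```bash
python3 plan.py .5817 -.0655 .0918
```

```text
t 19.125 pos [ 0.5804 -0.0645  0.1172] w 0.492 F [-0.2  1.  -0.5] total cm [0.12 0.11 2.54] rot [ 0.    -0.001  0.001] rows 0.4066326024935736
```

play_rows(motion=[{"tx":0.12,"ty":0.11,"tz":0.6,"wx":0,"wy":0,"wz":0,"grip":0.2},{"tx":0,"ty":0,"tz":0.8,"wx":0,"wy":0,"wz":0,"grip":0.2},{"tx":0,"ty":0,"tz":0.5,"wx":0,"wy":0,"wz":0,"grip":0.2},{"tx":0,"ty":0,"tz":0.2,"wx":0,"wy":0,"wz":0,"grip":0.2},{"tx":0,"ty":0,"tz":0,"wx":0,"wy":0,"wz":0,"grip":0.2}])

```text
time: 19.75
tool_pos: [0.5812, -0.0652, 0.0954]
tcp_rot: [[0.995, 0.097, -0.0], [0.097, -0.995, 0.0], [-0.0, -0.0, -1.0]]
force: [0.4, 0.8, -0.1]
width: 0.488
```

```bash
python3 plan.py .5817 -.0655 .0918
```

```text
t 19.75 pos [ 0.5812 -0.0652  0.0954] w 0.488 F [ 0.4  0.8 -0.1] total cm [0.05 0.03 0.36] rot [-0.     0.     0.001] rows 0.05899183420751959
```

play_rows(motion=[{"tx":0.05,"ty":0.02,"tz":0.15,"wx":0,"wy":0,"wz":0,"grip":0.2},{"tx":0,"ty":0,"tz":0.15,"wx":0,"wy":0,"wz":0,"grip":0.2},{"tx":0,"ty":0,"tz":0.05,"wx":0,"wy":0,"wz":0,"grip":0.2},{"tx":0,"ty":0,"tz":0.07,"wx":0,"wy":0,"wz":0,"grip":0.2},{"tx":0,"ty":0,"tz":0,"wx":0,"wy":0,"wz":0,"grip":0.2}])

```text
time: 20.38
tool_pos: [0.5819, -0.0655, 0.0915]
tcp_rot: [[0.995, 0.097, 0.0], [0.097, -0.995, -0.0], [0.0, 0.0, -1.0]]
force: [-0.5, -0.3, -1.2]
width: 0.488
```

```bash
python3 plan.py .5817 -.0655 .0918
```

```text
t 20.375 pos [ 0.5819 -0.0655  0.0915] w 0.488 F [-0.5 -0.3 -1.2] total cm [-0.02  0.   -0.03] rot [ 0.    -0.     0.001] rows 0.005051281782464164
```

play_rows(motion=[{"tx":0,"ty":0,"tz":0.08,"wx":0,"wy":0,"wz":0,"grip":0.2},{"tx":0,"ty":0,"tz":0,"wx":0,"wy":0,"wz":0,"grip":0.2}])

```text
time: 20.62
tool_pos: [0.582, -0.0655, 0.0911]
tcp_rot: [[0.995, 0.097, 0.0], [0.097, -0.995, -0.0], [0.0, 0.0, -1.0]]
force: [-0.9, -0.4, 3.4]
width: 0.49
```

```bash
python3 plan.py .5817 -.0655 .0918
```

```text
t 20.625 pos [ 0.582  -0.0655  0.0911] w 0.49 F [-0.9 -0.4  3.4] total cm [-0.03 -0.01 -0.07] rot [ 0.    -0.     0.001] rows 0.012323788974303484
```

play_rows(motion=[{"tx":0,"ty":0,"tz":-0.04,"wx":0,"wy":0,"wz":0,"grip":0.54},{"tx":0,"ty":0,"tz":0,"wx":0,"wy":0,"wz":0,"grip":0.62},{"tx":0,"ty":0,"tz":0,"wx":0,"wy":0,"wz":0,"grip":0.66},{"tx":0,"ty":0,"tz":-2.0,"wx":0,"wy":0,"wz":0,"grip":0.68},{"tx":0,"ty":0,"tz":-5.0,"wx":0,"wy":0,"wz":0,"grip":0.7}])

```text
time: 21.25
tool_pos: [0.5797, -0.0649, 0.1594]
tcp_rot: [[0.995, 0.097, -0.006], [0.097, -0.995, 0.002], [-0.006, -0.002, -1.0]]
force: [1.0, -1.2, 0.1]
width: 0.7
```

play_rows(motion=[{"tx":0,"ty":0,"tz":-2.5,"wx":0,"wy":0,"wz":0,"grip":0.7},{"tx":0,"ty":0,"tz":0,"wx":0,"wy":0,"wz":0,"grip":0.7}])

```text
time: 21.5
tool_pos: [0.5834, -0.0657, 0.1881]
tcp_rot: [[0.995, 0.097, 0.004], [0.097, -0.995, -0.001], [0.004, 0.001, -1.0]]
force: [0.3, 0.6, -0.4]
width: 0.702
```

```bash
python3 plan.py .5425 .278 .18
```

```text
t 21.5 pos [ 0.5834 -0.0657  0.1881] w 0.702 F [ 0.3  0.6 -0.4] total cm [ -0.75 -34.61   0.76] rot [ 0.001 -0.004  0.001] rows 5.540077436132798
```

play_rows(motion=[{"tx":0,"ty":-3.5,"tz":0,"wx":0,"wy":0,"wz":0,"grip":0.7},{"tx":-0.2,"ty":-6.0,"tz":0,"wx":0,"wy":0,"wz":0,"grip":0.7},{"tx":-0.2,"ty":-6.0,"tz":0,"wx":0,"wy":0,"wz":0,"grip":0.7},{"tx":-0.2,"ty":-6.0,"tz":0,"wx":0,"wy":0,"wz":0,"grip":0.7},{"tx":-0.2,"ty":-6.0,"tz":0,"wx":0,"wy":0,"wz":0,"grip":0.7}])

```text
time: 22.12
tool_pos: [0.5459, 0.2091, 0.1843]
tcp_rot: [[0.995, 0.096, -0.002], [0.096, -0.995, -0.001], [-0.002, 0.0, -1.0]]
force: [2.0, 0.1, 0.9]
width: 0.699
```

play_rows(motion=[{"tx":0,"ty":-4.6,"tz":0,"wx":0,"wy":0,"wz":0,"grip":0.7},{"tx":0,"ty":-2.5,"tz":0,"wx":0,"wy":0,"wz":0,"grip":0.7},{"tx":0,"ty":0,"tz":1.5,"wx":0,"wy":0,"wz":0,"grip":0.7},{"tx":0,"ty":0,"tz":0,"wx":0,"wy":0,"wz":0,"grip":0.7}])

```text
time: 22.62
tool_pos: [0.5385, 0.2768, 0.1682]
tcp_rot: [[0.995, 0.097, -0.005], [0.097, -0.995, -0.002], [-0.005, 0.002, -1.0]]
force: [-1.0, 0.3, 0.2]
width: 0.7
```

```bash
python3 plan.py .5425 .278 .1176; python3 - <<'E'
from h import *
j,q=snap('top','t5'); h=cv2.cvtColor(q,cv2.COLOR_BGR2HSV)
m=((h[...,0]>5)&(h[...,0]<16)&(h[...,1]>130)&(h[...,2]>60)).astype('uint8'); m[:150]=0;m[225:]=0;m[:,:262]=0;m[:,335:]=0
k,_,st,c=cv2.connectedComponentsWithStats(m)
print([(s.tolist(),np.round(x,1)) for s,x in zip(st[1:],c[1:]) if s[4]>20])
print(proj(j,(.6403,-.0288,.0955)),proj(j,(.582,-.0655,.0955)))
E
```

```text
t 22.625 pos [0.5385 0.2768 0.1682] w 0.7 F [-1.   0.3  0.2] total cm [ 0.43 -0.09  5.06] rot [0.002 0.005 0.001] rows 0.8126536800093528
[([287, 160, 20, 19, 293], array([296.2, 169.1])), ([305, 187, 19, 19, 292], array([314.1, 196.1]))]
[296.81430507 168.61700037] [314.43422638 195.67715469]
```

Both eggs sit within 0.6 px of the expected cup positions, with round outlines, so they're upright. Taking the knob.

play_rows(motion=[{"tx":0.2,"ty":-0.1,"tz":2.0,"wx":0,"wy":0,"wz":0,"grip":0.7},{"tx":0,"ty":0,"tz":2.0,"wx":0,"wy":0,"wz":0,"grip":0.7},{"tx":0,"ty":0,"tz":0.8,"wx":0,"wy":0,"wz":0,"grip":0.65},{"tx":0,"ty":0,"tz":0,"wx":0,"wy":0,"wz":0,"grip":0.6},{"tx":0,"ty":0,"tz":0,"wx":0,"wy":0,"wz":0,"grip":0.55}])

```text
time: 23.3
tool_pos: [0.5429, 0.2792, 0.1238]
tcp_rot: [[0.995, 0.096, 0.001], [0.096, -0.995, 0.0], [0.001, -0.0, -1.0]]
force: [-0.5, -0.2, 1.3]
width: 0.561
```

```bash
python3 plan.py .5425 .278 .1178
```

```text
t 23.3 pos [0.5429 0.2792 0.1238] w 0.561 F [-0.5 -0.2  1.3] total cm [-0.05  0.12  0.6 ] rot [-0.    -0.001  0.   ] rows 0.09845994896442599
```

play_rows(motion=[{"tx":-0.05,"ty":0.12,"tz":0.4,"wx":0,"wy":0,"wz":0,"grip":0.55},{"tx":0,"ty":0,"tz":0.2,"wx":0,"wy":0,"wz":0,"grip":0.5},{"tx":0,"ty":0,"tz":0,"wx":0,"wy":0,"wz":0,"grip":0.4},{"tx":0,"ty":0,"tz":0,"wx":0,"wy":0,"wz":0,"grip":0.2},{"tx":0,"ty":0,"tz":0,"wx":0,"wy":0,"wz":0,"grip":0}])

```text
time: 23.92
tool_pos: [0.5419, 0.2782, 0.1171]
tcp_rot: [[0.995, 0.097, 0.0], [0.097, -0.995, 0.0], [0.0, -0.0, -1.0]]
force: [-0.2, -0.3, -0.2]
width: 0.313
```

```bash
python3 plan.py .5425 .278 .1178
```

```text
t 23.925 pos [0.5419 0.2782 0.1171] w 0.313 F [-0.2 -0.3 -0.2] total cm [ 0.06  0.02 -0.07] rot [-0.    -0.     0.001] rows 0.014328072110868246
```

play_rows(motion=[{"tx":0,"ty":0,"tz":-1.0,"wx":0,"wy":0,"wz":0,"grip":0},{"tx":0,"ty":0,"tz":-3.0,"wx":0,"wy":0,"wz":0,"grip":0},{"tx":0,"ty":0,"tz":-4.5,"wx":0,"wy":0,"wz":0,"grip":0},{"tx":0,"ty":0,"tz":-4.5,"wx":0,"wy":0,"wz":0,"grip":0},{"tx":0,"ty":0,"tz":-2.5,"wx":0,"wy":0,"wz":0,"grip":0}])

```text
time: 24.55
tool_pos: [0.5427, 0.2785, 0.2754]
tcp_rot: [[0.995, 0.097, 0.003], [0.097, -0.995, 0.001], [0.004, -0.001, -1.0]]
force: [-0.2, 1.2, -1.8]
width: 0.306
```

```bash
python3 plan.py .6005 -.0301 .275
```

```text
t 24.55 pos [0.5427 0.2785 0.2754] w 0.306 F [-0.2  1.2 -1.8] total cm [2.770e+00 3.127e+01 2.000e-02] rot [-0.001 -0.004  0.001] rows 5.023161367397674
```

play_rows(motion=[{"tx":0.3,"ty":3.5,"tz":0,"wx":0,"wy":0,"wz":0,"grip":0},{"tx":0.5,"ty":6.0,"tz":0,"wx":0,"wy":0,"wz":0,"grip":0},{"tx":0.5,"ty":6.0,"tz":0,"wx":0,"wy":0,"wz":0,"grip":0},{"tx":0.5,"ty":6.0,"tz":0,"wx":0,"wy":0,"wz":0,"grip":0},{"tx":0.5,"ty":5.5,"tz":0,"wx":0,"wy":0,"wz":0,"grip":0}])

```text
time: 25.18
tool_pos: [0.5908, 0.0096, 0.2726]
tcp_rot: [[0.995, 0.096, 0.0], [0.096, -0.995, 0.0], [0.0, -0.0, -1.0]]
force: [-0.2, 1.0, -2.2]
width: 0.31
```

play_rows(motion=[{"tx":0.3,"ty":3.0,"tz":0,"wx":0,"wy":0,"wz":0,"grip":0},{"tx":0.1,"ty":1.2,"tz":0,"wx":0,"wy":0,"wz":0,"grip":0},{"tx":0,"ty":0,"tz":0,"wx":0,"wy":0,"wz":0,"grip":0},{"tx":0,"ty":0,"tz":0,"wx":0,"wy":0,"wz":0,"grip":0}])

```text
time: 25.68
tool_pos: [0.5986, -0.0284, 0.2721]
tcp_rot: [[0.995, 0.098, -0.0], [0.098, -0.995, 0.001], [-0.0, -0.001, -1.0]]
force: [-0.6, 0.8, -1.3]
width: 0.312
```

```bash
python3 plan.py .6005 -.0300 .1621
```

```text
t 25.675 pos [ 0.5986 -0.0284  0.2721] w 0.312 F [-0.6  0.8 -1.3] total cm [ 0.18  0.19 11.  ] rot [-0.001  0.     0.002] rows 1.760407998222125
```

play_rows(motion=[{"tx":0.18,"ty":0.18,"tz":0,"wx":0,"wy":0,"wz":0,"grip":0},{"tx":0,"ty":0,"tz":2.0,"wx":0,"wy":0,"wz":0,"grip":0},{"tx":0,"ty":0,"tz":3.0,"wx":0,"wy":0,"wz":0,"grip":0},{"tx":0,"ty":0,"tz":2.5,"wx":0,"wy":0,"wz":0,"grip":0},{"tx":0,"ty":0,"tz":1.0,"wx":0,"wy":0,"wz":0,"grip":0}])

```text
time: 26.3
tool_pos: [0.6, -0.0305, 0.1856]
tcp_rot: [[0.995, 0.098, -0.003], [0.098, -0.995, 0.001], [-0.003, -0.001, -1.0]]
force: [0.0, 0.2, -1.9]
width: 0.307
```

play_rows(motion=[{"tx":0,"ty":0,"tz":0,"wx":0,"wy":0,"wz":0,"grip":0},{"tx":0,"ty":0,"tz":0,"wx":0,"wy":0,"wz":0,"grip":0}])

```text
time: 26.55
tool_pos: [0.6018, -0.0313, 0.1882]
tcp_rot: [[0.995, 0.097, 0.002], [0.097, -0.995, -0.0], [0.002, 0.0, -1.0]]
force: [0.8, -0.4, -2.2]
width: 0.309
```

```bash
python3 plan.py .6005 -.0300 .1621
```

```text
t 26.55 pos [ 0.6018 -0.0313  0.1882] w 0.309 F [ 0.8 -0.4 -2.2] total cm [-0.12 -0.15  2.61] rot [ 0.    -0.002  0.001] rows 0.4182616651895303
```

play_rows(motion=[{"tx":-0.1,"ty":-0.13,"tz":0.4,"wx":0,"wy":0,"wz":0,"grip":0},{"tx":0,"ty":0,"tz":0.5,"wx":0,"wy":0,"wz":0,"grip":0},{"tx":0,"ty":0,"tz":0.4,"wx":0,"wy":0,"wz":0,"grip":0},{"tx":0,"ty":0,"tz":0.1,"wx":0,"wy":0,"wz":0,"grip":0},{"tx":0,"ty":0,"tz":0,"wx":0,"wy":0,"wz":0,"grip":0}])

```text
time: 27.18
tool_pos: [0.5997, -0.0302, 0.1729]
tcp_rot: [[0.995, 0.097, -0.0], [0.097, -0.995, 0.0], [-0.0, -0.0, -1.0]]
force: [1.1, -0.1, -2.5]
width: 0.312
```

```bash
python3 plan.py .6005 -.0300 .1621
```

```text
t 27.175 pos [ 0.5997 -0.0302  0.1729] w 0.312 F [ 1.1 -0.1 -2.5] total cm [ 0.08 -0.02  1.08] rot [-0.     0.     0.001] rows 0.17364066466309225
```

play_rows(motion=[{"tx":0.07,"ty":-0.02,"tz":0.2,"wx":0,"wy":0,"wz":0,"grip":0},{"tx":0,"ty":0,"tz":0.2,"wx":0,"wy":0,"wz":0,"grip":0},{"tx":0,"ty":0,"tz":0.2,"wx":0,"wy":0,"wz":0,"grip":0},{"tx":0,"ty":0,"tz":0,"wx":0,"wy":0,"wz":0,"grip":0}])

```text
time: 27.68
tool_pos: [0.6003, -0.0299, 0.1668]
tcp_rot: [[0.995, 0.097, -0.0], [0.097, -0.995, 0.0], [-0.0, -0.0, -1.0]]
force: [-0.0, 1.2, -1.1]
width: 0.306
```

```bash
python3 plan.py .6005 -.0300 .1621
```

```text
t 27.675 pos [ 0.6003 -0.0299  0.1668] w 0.306 F [-0.   1.2 -1.1] total cm [0.02 0.01 0.47] rot [-0.     0.     0.001] rows 0.0757503235476103
```

play_rows(motion=[{"tx":0,"ty":0,"tz":0.2,"wx":0,"wy":0,"wz":0,"grip":0},{"tx":0,"ty":0,"tz":0.15,"wx":0,"wy":0,"wz":0,"grip":0},{"tx":0,"ty":0,"tz":0.1,"wx":0,"wy":0,"wz":0,"grip":0},{"tx":0,"ty":0,"tz":0,"wx":0,"wy":0,"wz":0,"grip":0}])

```text
time: 28.18
tool_pos: [0.6004, -0.0299, 0.1625]
tcp_rot: [[0.995, 0.097, -0.0], [0.097, -0.995, 0.0], [-0.0, -0.0, -1.0]]
force: [0.4, -0.5, -2.5]
width: 0.31
```

```bash
python3 plan.py .6005 -.0300 .1621
```

```text
t 28.175 pos [ 0.6004 -0.0299  0.1625] w 0.31 F [ 0.4 -0.5 -2.5] total cm [0.01 0.01 0.04] rot [-0.     0.     0.001] rows 0.00597607090904849
```

play_rows(motion=[{"tx":0,"ty":0,"tz":0.07,"wx":0,"wy":0,"wz":0,"grip":0},{"tx":0,"ty":0,"tz":0.03,"wx":0,"wy":0,"wz":0,"grip":0},{"tx":0,"ty":0,"tz":0,"wx":0,"wy":0,"wz":0,"grip":0}])

```text
time: 28.55
tool_pos: [0.6007, -0.03, 0.162]
tcp_rot: [[0.995, 0.097, 0.001], [0.097, -0.995, -0.0], [0.001, 0.0, -1.0]]
force: [-1.2, -1.0, 3.1]
width: 0.313
```

```bash
python3 plan.py .6005 -.0300 .1621
```

```text
t 28.55 pos [ 0.6007 -0.03    0.162 ] w 0.313 F [-1.2 -1.   3.1] total cm [-0.02  0.   -0.01] rot [ 0.    -0.001  0.001] rows 0.003297103704952404
```

Seated at the exact home height (0.162, 3 N). Releasing, rising and heading over the rocker.

play_rows(motion=[{"tx":0,"ty":0,"tz":-0.05,"wx":0,"wy":0,"wz":0,"grip":0.45},{"tx":0,"ty":0,"tz":0,"wx":0,"wy":0,"wz":0,"grip":0.6},{"tx":0,"ty":0,"tz":0,"wx":0,"wy":0,"wz":0,"grip":0.65},{"tx":0,"ty":0,"tz":-2.5,"wx":0,"wy":0,"wz":0,"grip":0.65},{"tx":0,"ty":0,"tz":-4.0,"wx":0,"wy":0,"wz":0,"grip":0.6}])

```text
time: 29.18
tool_pos: [0.5993, -0.0298, 0.2262]
tcp_rot: [[0.995, 0.097, -0.004], [0.097, -0.995, 0.001], [-0.004, -0.001, -1.0]]
force: [0.1, -0.0, -0.2]
width: 0.601
```

play_rows(motion=[{"tx":-3.0,"ty":0,"tz":-1.0,"wx":0,"wy":0,"wz":0,"grip":0.4},{"tx":-5.0,"ty":0,"tz":0,"wx":0,"wy":0,"wz":0,"grip":0.2},{"tx":-4.0,"ty":0,"tz":0,"wx":0,"wy":0,"wz":0,"grip":0},{"tx":-1.5,"ty":0,"tz":0,"wx":0,"wy":0,"wz":0,"grip":0},{"tx":0,"ty":0,"tz":0,"wx":0,"wy":0,"wz":0,"grip":0}])

```text
time: 29.8
tool_pos: [0.4662, -0.0431, 0.2374]
tcp_rot: [[0.995, 0.096, 0.001], [0.096, -0.995, -0.0], [0.001, 0.0, -1.0]]
force: [-0.0, 0.3, -0.6]
width: 0.071
```

```bash
python3 plan.py .464 -.0366 .048; python3 - <<'E'
from h import *
i,p=snap('wrist','w8');k,s=snap('scene','s8');h=cv2.cvtColor(p,cv2.COLOR_BGR2HSV)
print(proj(i,(.4645,-.0366,.052)))
m=(((h[...,0]<6)|(h[...,0]>174))&(h[...,1]>190)&(h[...,2]>100)).astype('uint8')
n,_,st,c=cv2.connectedComponentsWithStats(m)
print([(a.tolist(),b.round(1)) for a,b in zip(st[1:],c[1:]) if a[4]>60])
cv2.imwrite('pics/m5.png',np.hstack([p[:,120:440],cv2.resize(s[150:260,200:320],None,fx=3.8,fy=3.8)]))
E
```

```text
t 29.8 pos [ 0.4662 -0.0431  0.2374] w 0.071 F [-0.   0.3 -0.6] total cm [-0.17 -0.67 18.94] rot [ 0.    -0.001  0.   ] rows 3.0319035538218264
[277.30144199 191.90099876]
[]Traceback (most recent call last):
  File "<stdin>", line 7, in <module>
    return _nx.concatenate(arrs, 1, dtype=dtype, casting=casting)
           ~~~~~~~~~~~~~~~^^^^^^^^^^^^^^^^^^^^^^^^^^^^^^^^^^^^^^^
ValueError: all the input array dimensions except for the concatenation axis must match exactly, but along dimension 0, the array at index 0 has size 420 and the array at index 1 has size 418
```

```bash
python3 - <<'E'
from h import *
p=cv2.imread('pics/w8.png');s=cv2.imread('pics/s8.png')
cv2.imwrite('pics/m5.png',np.hstack([p[:,120:440],cv2.resize(s[150:260,200:320],(456,420))]))
E
```

```text
(no output)
```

View pics/m5.png

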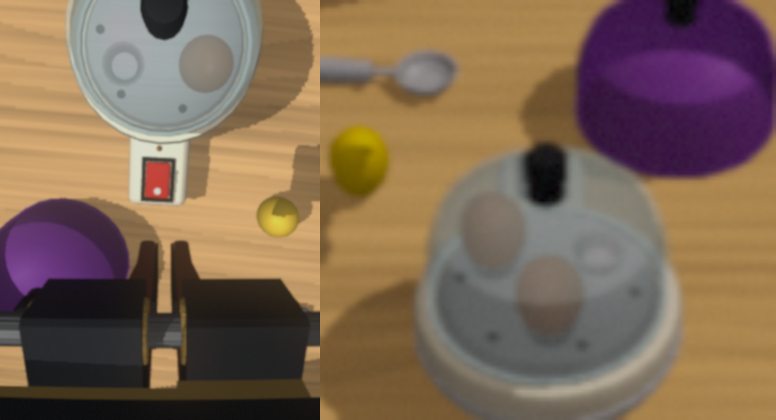

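The dome sits square with both eggs upright inside. The rocker dot is at (277,191) against a predicted (277,192). Descending to the rocker.

play_rows(motion=[{"tx":-0.2,"ty":-0.65,"tz":2.5,"wx":0,"wy":0,"wz":0,"grip":0},{"tx":0,"ty":0,"tz":5.0,"wx":0,"wy":0,"wz":0,"grip":0},{"tx":0,"ty":0,"tz":4.5,"wx":0,"wy":0,"wz":0,"grip":0},{"tx":0,"ty":0,"tz":2.5,"wx":0,"wy":0,"wz":0,"grip":0},{"tx":0,"ty":0,"tz":0.8,"wx":0,"wy":0,"wz":0,"grip":0}])

```text
time: 30.52
tool_pos: [0.4639, -0.0365, 0.0824]
tcp_rot: [[0.995, 0.097, -0.002], [0.097, -0.995, 0.001], [-0.002, -0.001, -1.0]]
force: [0.1, 1.1, 1.1]
width: 0.006
```

play_rows(motion=[{"tx":0,"ty":0,"tz":0,"wx":0,"wy":0,"wz":0,"grip":0},{"tx":0,"ty":0,"tz":0,"wx":0,"wy":0,"wz":0,"grip":0}])

```text
time: 30.78
tool_pos: [0.4648, -0.0369, 0.085]
tcp_rot: [[0.995, 0.097, 0.002], [0.097, -0.995, -0.0], [0.002, 0.001, -1.0]]
force: [-0.8, 0.5, -0.7]
width: 0.004
```

```bash
python3 plan.py .464 -.0366 .061
```

```text
t 30.775 pos [ 0.4648 -0.0369  0.085 ] w 0.004 F [-0.8  0.5 -0.7] total cm [-0.08 -0.04  2.4 ] rot [ 0.001 -0.002  0.001] rows 0.3840061200597624
```

play_rows(motion=[{"tx":-0.08,"ty":0,"tz":1.0,"wx":0,"wy":0,"wz":0,"grip":0},{"tx":0,"ty":0,"tz":0.6,"wx":0,"wy":0,"wz":0,"grip":0},{"tx":0,"ty":0,"tz":0.3,"wx":0,"wy":0,"wz":0,"grip":0},{"tx":0,"ty":0,"tz":0.2,"wx":0,"wy":0,"wz":0,"grip":0},{"tx":0,"ty":0,"tz":0.1,"wx":0,"wy":0,"wz":0,"grip":0}])

```text
time: 31.4
tool_pos: [0.4606, -0.0368, 0.0628]
tcp_rot: [[0.995, 0.097, -0.004], [0.097, -0.995, 0.0], [-0.004, -0.0, -1.0]]
force: [-10.4, -1.9, 28.7]
width: 0.003
```

```bash
python3 plan.py .464 -.0366 .061
```

```text
t 31.4 pos [ 0.4606 -0.0368  0.0628] w 0.003 F [-10.4  -1.9  28.7] total cm [0.34 0.01 0.17] rot [-0.     0.004  0.001] rows 0.06137380346743505
```

29 N suggests it reached the stop. Backing off to check.

play_rows(motion=[{"tx":0.1,"ty":0,"tz":-1.0,"wx":0,"wy":0,"wz":0,"grip":0},{"tx":0,"ty":0,"tz":-4.0,"wx":0,"wy":0,"wz":0,"grip":0},{"tx":0,"ty":0,"tz":-6.0,"wx":0,"wy":0,"wz":0,"grip":0},{"tx":0,"ty":0,"tz":-5.0,"wx":0,"wy":0,"wz":0,"grip":0},{"tx":0,"ty":0,"tz":0,"wx":0,"wy":0,"wz":0,"grip":0}])

```text
time: 32.02
tool_pos: [0.4669, -0.0373, 0.2261]
tcp_rot: [[0.995, 0.097, 0.009], [0.097, -0.995, -0.002], [0.009, 0.003, -1.0]]
force: [0.8, -0.4, -0.4]
width: 0.008
```

play_rows(motion=[{"tx":-4,"ty":0,"tz":-1.0,"wx":0,"wy":0,"wz":0,"grip":0},{"tx":0,"ty":0,"tz":0,"wx":0,"wy":0,"wz":0,"grip":0}])

```text
time: 32.28
tool_pos: [0.421, -0.0401, 0.2311]
tcp_rot: [[0.995, 0.096, -0.003], [0.096, -0.995, 0.001], [-0.003, -0.001, -1.0]]
force: [-0.1, 0.3, -0.2]
width: 0.007
```

```bash
python3 plan.py .464 -.0366 .23; python3 - <<'E'
from h import *
i,p=snap('wrist','w9')
o=cv2.imread('pics/w8.png')
def dot(im,c):
    u,v=np.round(c).astype(int);w=7;a=im[v-w:v+w+1,u-w:u+w+1].astype(float);m=a[...,0].copy();m=np.clip(m-90,0,None)
    # limit to blobs not touching border
    n,l,st,cc=cv2.connectedComponentsWithStats((m>20).astype('uint8'));return [(s.tolist(),x+[u-w,v-w]) for s,x in zip(st[1:],cc[1:])]
print('old',dot(o,(277,191)))
for z in(.052,.048): pr=proj(i,(.4645,-.0366,z)); print(z,pr)
print(dot(p,pr))
j,q=snap('top','t9'); t0=cv2.imread('pics/t4.png')
for n,im in(('t4',t0),('t9',q)): print(n,dot(im,(300,253)))
r=lambda im,c:cv2.resize(im[int(c[1])-35:int(c[1])+35,int(c[0])-35:int(c[0])+35],(380,380),interpolation=cv2.INTER_CUBIC)
cv2.imwrite('pics/m6.png',np.hstack([r(o,(277,180)),r(p,pr-[0,11])]))
E
```

```text
t 32.275 pos [ 0.421  -0.0401  0.2311] w 0.007 F [-0.1  0.3 -0.2] total cm [4.31 0.06 0.1 ] rot [-0.001  0.003  0.   ] rows 0.6906105289792821
old [([3, 3, 8, 8, 50], array([276.74, 190.84]))]
0.052 [284.87369525 146.98749923]
0.048 [284.87227559 146.60824507]
[([2, 4, 9, 9, 56], array([284.26785714, 147.92857143]))]
t4 [([6, 6, 3, 2, 6], array([300. , 252.5])), ([0, 13, 15, 2, 20], array([301.25, 259.75]))]
t9 []
```

The viewer limit is reached, so I'll check the rocker state numerically: triangulate the dot between wrist and scene/top views, and compare the shading of the red face.

```bash
python3 - <<'E'
from h import *
o=cv2.imread('pics/w8.png');p=cv2.imread('pics/w9.png')
for n,im,c in(('w8 off',o,(277,180)),('w9 now',p,(284,137))):
    h=cv2.cvtColor(im,cv2.COLOR_BGR2HSV);m=((h[...,0]<8)|(h[...,0]>172))&(h[...,1]>140)&(h[...,2]>80)
    w=np.zeros_like(m);w[c[1]-35:c[1]+35,c[0]-35:c[0]+35]=1;m&=w
    y,x=np.nonzero(m); print(n,len(x),x.min(),x.max(),y.min(),y.max(),im[m].mean(0).round(1))
i=bot.camera_info('wrist')
print('now inner/outer red edge x at z.05 measured above; scene px:',)
for n in('s3','s8'):pass
k,s=snap('scene','s9'); 
for n,im in(('t4',cv2.imread('pics/t4.png')),('t9',cv2.imread('pics/t9.png'))):
    a=im[235:262,288:312];m=(a[...,2]>110)&(a[...,1]<80);print(n,m.sum(),a[m].mean(0).round(1) if m.any() else 0)
for n in('s8','s9'):
    im=cv2.imread(f'pics/{n}.png'); u,v=proj(k,(.4645,-.0366,.05)).round().astype(int); a=im[v-10:v+11,u-12:u+13].astype(float); m=(a[...,2]-a[...,1]>50); y,x=np.nonzero(m);print(n,u,v,m.sum(),(x.mean()+u-12,y.mean()+v-10) if len(x) else '')
E
```

```text
w8 off 753 265 289 163 198 [ 58.3  68.3 186.7]
w9 now 823 273 297 118 155 [ 61.1  71.3 196. ]
now inner/outer red edge x at z.05 measured above; scene px:
t4 166 [ 27.2  43.3 146.3]
t9 0 0
s8 257 191 0 
s9 257 191 0
```

Shading and extent changed, but that isn't conclusive. A gentle touch test will be: contact should come about 4 mm lower than in the off state.

play_rows(motion=[{"tx":4.2,"ty":0.06,"tz":3.0,"wx":0,"wy":0,"wz":0,"grip":0},{"tx":0,"ty":0,"tz":5.0,"wx":0,"wy":0,"wz":0,"grip":0},{"tx":0,"ty":0,"tz":4.5,"wx":0,"wy":0,"wz":0,"grip":0},{"tx":0,"ty":0,"tz":2.0,"wx":0,"wy":0,"wz":0,"grip":0},{"tx":0,"ty":0,"tz":0.5,"wx":0,"wy":0,"wz":0,"grip":0}])

```text
time: 33.05
tool_pos: [0.4652, -0.0368, 0.08]
tcp_rot: [[0.995, 0.097, -0.003], [0.097, -0.995, 0.001], [-0.003, -0.001, -1.0]]
force: [0.2, 0.2, 0.1]
width: 0.007
```

play_rows(motion=[{"tx":0,"ty":0,"tz":0,"wx":0,"wy":0,"wz":0,"grip":0},{"tx":0,"ty":0,"tz":0,"wx":0,"wy":0,"wz":0,"grip":0}])

```text
time: 33.3
tool_pos: [0.4667, -0.0373, 0.0829]
tcp_rot: [[0.995, 0.097, 0.002], [0.097, -0.995, -0.0], [0.002, 0.0, -1.0]]
force: [-0.4, 0.0, 0.1]
width: 0.005
```

```bash
python3 plan.py .464 -.0366 .064
```

```text
t 33.3 pos [ 0.4667 -0.0373  0.0829] w 0.005 F [-0.4  0.   0.1] total cm [-0.27 -0.09  1.89] rot [ 0.    -0.002  0.001] rows 0.30521228699827924
```

play_rows(motion=[{"tx":-0.25,"ty":-0.05,"tz":0.8,"wx":0,"wy":0,"wz":0,"grip":0},{"tx":0,"ty":0,"tz":0.6,"wx":0,"wy":0,"wz":0,"grip":0},{"tx":0,"ty":0,"tz":0.4,"wx":0,"wy":0,"wz":0,"grip":0},{"tx":0,"ty":0,"tz":0,"wx":0,"wy":0,"wz":0,"grip":0}])

```text
time: 33.8
tool_pos: [0.463, -0.0368, 0.0639]
tcp_rot: [[0.995, 0.097, -0.0], [0.097, -0.995, 0.0], [-0.0, -0.0, -1.0]]
force: [-0.5, -0.4, 3.1]
width: 0.007
```

play_rows(motion=[{"tx":0,"ty":0,"tz":0.1,"wx":0,"wy":0,"wz":0,"grip":0},{"tx":0,"ty":0,"tz":0,"wx":0,"wy":0,"wz":0,"grip":0}])

```text
time: 34.05
tool_pos: [0.4631, -0.0368, 0.0636]
tcp_rot: [[0.995, 0.097, -0.0], [0.097, -0.995, 0.0], [-0.0, -0.0, -1.0]]
force: [-2.8, 0.3, 10.8]
width: 0.004
```

play_rows(motion=[{"tx":0,"ty":0,"tz":0.1,"wx":0,"wy":0,"wz":0,"grip":0},{"tx":0,"ty":0,"tz":0,"wx":0,"wy":0,"wz":0,"grip":0}])

```text
time: 34.3
tool_pos: [0.4631, -0.0368, 0.0633]
tcp_rot: [[0.995, 0.097, 0.0], [0.097, -0.995, -0.0], [0.0, 0.0, -1.0]]
force: [-5.2, 0.1, 21.4]
width: 0.007
```

Contact is stiff at once: 21 N with under 1 mm of travel. The rocker is against its stop, so it's on. Retreating.

play_rows(motion=[{"tx":0,"ty":0,"tz":-1.0,"wx":0,"wy":0,"wz":0,"grip":0},{"tx":0,"ty":0,"tz":-4.0,"wx":0,"wy":0,"wz":0,"grip":0},{"tx":0,"ty":0,"tz":-6.0,"wx":0,"wy":0,"wz":0,"grip":0},{"tx":0,"ty":0,"tz":-5.0,"wx":0,"wy":0,"wz":0,"grip":0},{"tx":0,"ty":0,"tz":0,"wx":0,"wy":0,"wz":0,"grip":0}])

```text
time: 34.92
tool_pos: [0.4661, -0.0375, 0.2259]
tcp_rot: [[0.995, 0.097, 0.009], [0.097, -0.995, -0.002], [0.008, 0.003, -1.0]]
force: [1.0, -0.0, 0.9]
width: 0.003
```

play_rows(motion=[{"tx":0,"ty":3.0,"tz":0,"wx":0,"wy":0,"wz":0,"grip":0},{"tx":0,"ty":5.0,"tz":0,"wx":0,"wy":0,"wz":0,"grip":0},{"tx":0,"ty":4.0,"tz":0,"wx":0,"wy":0,"wz":0,"grip":0},{"tx":0,"ty":3.0,"tz":0,"wx":0,"wy":0,"wz":0,"grip":0},{"tx":0,"ty":0,"tz":0,"wx":0,"wy":0,"wz":0,"grip":0}])

```text
time: 35.55
tool_pos: [0.4773, -0.1876, 0.2205]
tcp_rot: [[0.996, 0.094, -0.002], [0.094, -0.996, 0.001], [-0.002, -0.001, -1.0]]
force: [0.6, -0.3, 0.0]
width: 0.002
```

```bash
python3 - <<'E'
from h import *
i,p=snap('top','t10');t0=cv2.imread('pics/top0.png')
d=cv2.absdiff(p,t0).max(2)
for n,b in dict(bottle=(180,90,220,150),salt=(345,115,380,150),spoon=(328,302,400,335),yellow=(348,250,375,275),purple=(212,265,290,342),whites=(388,188,420,240),knob=(288,172,310,192),rocker=(286,235,314,262)).items(): print(n,(d[b[1]:b[3],b[0]:b[2]]>40).sum())
for n,im in(('before',t0),('after',p)):
    g=im[172:192,288:312].max(2)<60; y,x=np.nonzero(g);print(n,'knob',x.mean()+288,y.mean()+172)
    a=im[235:262,286:314];m=(a[...,2]>90)&(a[...,1]<60);print('red',m.sum(),a[m].mean(0).round(1) if m.any() else '')
s=bot.read_state();print(s['time'],s['tool_pos'],s['force']); 
E
```

```text
bottle 0
salt 0
spoon 1193
yellow 361
purple 0
whites 1127
knob 0
rocker 19
before knob 298.88235294117646 181.32679738562092
red 163 [ 23.5  39.  139.8]
after knob 298.76056338028167 181.5
red 164 [ 31.6  47.7 159.7]
35.6 [ 0.47685522 -0.18621329  0.22056465] [ 0.27308696  0.04146275 -0.1256456 ]
```

```bash
python3 -c "from cell import bot; print(bot.job_done())"
```

```text
the job is handed in; nothing more can be done
None
```

The job is handed in at 35.6 s of the 72 s allowed. I stood the dome on the cork mat and seated the two brown eggs one after the other in two of the cups. Then I put the dome back on its ledge and pressed the rocker on.

**Last checks:**
- **Eggs:** seen from above before covering, both were within 0.7 px of their cup positions, with round outlines. The later wrist and scene pictures showed them upright under the dome.
- **Dome:** its grasp height is back within 1 mm of where it started, and the knob is within 0.2 px of its original place in the top view.
- **Rocker:** it was pressed to a stiff stop (29 N, then 21 N on a second touch with under 1 mm of travel), and its shading changed. The second touch met the face about 2 mm below where it stood when off, not the nominal 4 mm. I put that down to the wide fingertip touching the tilted face.
- **Bottle, salt shaker, purple dome:** unchanged in the last picture.

**Not checked at the end:** the arm hid the white eggs, the spoon and the yellow egg in the last top view. I only know that no move was planned near them and no contact was felt. I had also used up the 12 picture views, so the final rocker and scene checks were numbers only.

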